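# Slide the top soldering board out of its rack into the hearth corner

### The arm

A 7-joint arm with a two-finger parallel gripper is mounted at the origin on the work surface. World frame = base frame: x ahead of the robot, y to its left, z up, the work surface at z = 0. Lengths are in mm, angles in rad, forces in N, time in s.
With the tool pointing down it reaches from about 400 to 900 mm from the base axis. Payload 5.6 kg.
Tool frame: the origin (TCP) lies midway between the tips of the shut fingers; the grasp point (between the pads) lies 19 mm behind it; z points along the fingers, y is the line along which they close (so a half turn about z gives the same grasp; the last joint's range is limited). The gripper opens to 92 mm and grips with 3 to 60 N. Pads are 20 mm wide; open, the fingers measure 128 mm over their backs; the gripper's body (75 mm by 189 mm) begins 69 mm behind the grasp point.
Start: joints at [1.187, 0.468, -0.012, 1.603, 0.006, 1.071, -0.056], TCP at [217.215, -612.64, 184.892] pointing down, gripper open.
Joint ranges: [-2.53, 2.53], [-0.31, 2.02], [-1.57, 1.55], [0.28, 2.44], [-1.29, 4.43], [0.15, 1.84], [-2.92, 2.92]. Speed limits (rad/s): [2.57, 2.57, 3.14, 3.14, 3.14, 3.14, 3.14].

### API

Orientations are given as a unit quaternion [x, y, z, w].
In Python, from rig import bot gives the robot as it stands.
- The arm moves only by the tool drive_tool, never from a script. Its argument "motion" is a list that holds one entry, the list of rows, each a list of 7 numbers: the closure in counts, from 0 (fully open) to 255 (shut), then the shift along the tool's x, y, z in mm, then the turn, a rotation vector about the tool's x, y, z in degrees. A call has 1 to 5 rows; each row is the pose to reach, as a shift and turn from the pose commanded when the call began, along the tool's axes at that moment; what a row does not reach only later rows make up. A row lasts 1/8 s, in which the tool goes at most 62.5 mm and 10.7 degrees, less where a joint would pass 70% of its speed; a pose out of reach is approached as far as the arm can. A call with a gripper value outside its range is refused whole. The fingers move at their own pace and stop on an object; "newtons" is the grip in N (left out, the last holds). Time passes only in rows, so rows that repeat a pose let the fingers close. It gives the time, the measured TCP pose, the force, the opening and the grip force at its end, in the units of the state.
- bot.get_obs(): the state, without advancing time (a new reading comes with each control period).
- bot.get_image(name): name is "scene" or "top"; returns a dict with "color" (420x560x3 uint8, red, green, blue), "K" (3x3 intrinsics, pixels), "k1" (the pictures are not rectified: a ray, as slopes to the right and down, at radius r is drawn at 1 + k1 r^2 times it, then the intrinsics apply), "extrinsics" (4x4, takes a point from world to camera coordinates). Camera axes: x right, y up, looking along -z (the intrinsics and any distortion apply to the point x, -y, -z); pixel columns grow to the right and rows downward; lengths in mm; the calibration is good to about 2 mm. A picture is of the moment at which its call begins. There is no depth.
- bot.finish_job(): hands the job in; it is judged then, once.
The state is a dict: "time": time; "q": joint angles; "joint_velocities": joint speeds; "effort": joint torques, N m; "ee_pos": TCP position; "tcp_rot": TCP orientation; "contact_force": force on the tool from outside, world axes, zero at the start; "torque": the same for the moment, N m; "finger_gap": opening from 0.0 (shut) to 1.0 (fully open); "finger_force": force on a finger pad.
Only numpy, scipy, OpenCV 4.12 (cv2) and the standard library are available. Lean on these libraries where they do the work, as an engineer would, in place of code of your own. Each camera call takes 0.05 s, during which the arm holds its last target. There are 200 camera calls.

### The job

Draw the top soldering board sideways out of the open side of its rack with a light fingertip pressure on its face, leaving the two boards below where they lie, and slide it, never lifting it, across onto the hearth beside the rack. Nudge it snug into the corner there, its leading edge flat against the end firebrick and its far side against the back firebrick, without shifting either loose brick, and leave it lying flat. The boards are soft, so keep well under 15 N on them, and leave the other things on the bench alone.

Things in the scene. Friction and masses are not known exactly. Their poses are not given: they have to be found in the camera images.
- rack: Fixed grey sheet-steel rack with three boards stacked in it. Origin on the bench under the stack's middle; y points out of its open side to the hearth, x away from the robot. Floor 4 mm; 3 mm walls on its -y, +x, -x sides, 43 mm tall (3 mm above the stack), inner faces at y = -59, x = +-79 mm; floor ends at y = +56 mm. No edge of the top board can be got at until it is partly out.
- board_centre (a point): Centre of the top, off-white soldering board: soft fibre, 150 (x) x 110 (y) x 12 mm, 130 to 210 g, too wide to grip; axes as the rack's. Its top face is 6 mm above this point, 40 mm above the bench at the start. It slips easily on the boards and the hearth (friction about 0.35); fingertips hold it much better: a press of 3 to 10 N on its face drags it along. Over 15 N dents it.
- board_top: The same top board; origin at the centre of its underside.
- board_lead (a point): Middle of the top board's leading (+y) edge, half-way up its thickness.
- board_far (a point): Middle of the top board's far (+x) side, half-way up its thickness.
- board_mid: The board under the top one, same size, loose; origin at the centre of its underside, its face 28 mm above the rack's origin. Must stay in the rack as it lies.
- board_low: The lowest board, same size, loose; origin at the centre of its underside. Must stay in the rack as it lies.
- hearth: Fixed hearth: flat grey refractory slab in a dark steel frame, 290 (x) x 240 (y) mm, its top 27 mm above this origin, which lies under its middle. It stands 2 to 18 mm from the rack's open side, turned up to 0.03 rad against it. Its top is 1 to 3 mm lower than the top board's underside in the rack, so the board dips as it crosses.
- brick_end: Loose insulating firebrick, buff, 230 mm (x) x 64 mm (y) x 64 mm tall, 0.85 kg, on the hearth across the end of the board's path; origin at the centre of its underside, axes as the hearth's. Slides when pushed with more than about 4 N; must stay put.
- brick_end_face (a point): Middle of the end brick's face towards the rack (32 mm to -y of its middle): the board's leading edge belongs against it. Same axes as the brick.
- brick_back: Loose half firebrick, buff, 64 mm (x) x 114 mm (y) x 64 mm tall, 0.85 kg, on the hearth on the far side (+x) of the board's path, making a corner with the end brick; origin at the centre of its underside, axes as the hearth's. Slides at a push of about 4 N; must stay put.
- brick_back_face (a point): Middle of the back brick's face towards the robot (32 mm to -x of its middle): the board's far side belongs against it; at the start the lane leaves 5 to 45 mm between them.
- bottle: White plastic bottle with a blue cap, 60 mm across, 125 mm tall, on the bench to the robot's right. Leave alone.
- bowl: Glass bowl, 110 mm across, 60 mm tall, on the bench to the robot's right. Leave alone.
- pot: Brass pot, 84 mm across, 85 mm tall, on the bench to the robot's right. Leave alone.
- mandrel: Steel ring mandrel with a wooden handle, 350 mm long, lying on the bench to the left of the hearth. Leave alone.
- hammer: Hammer, 240 mm long, lying on the bench to the robot's left. Leave alone.
- charcoal: Charcoal block, 140 x 70 x 30 mm, on the bench to the robot's right, near its base. Leave alone.
Things that resemble listed ones, but are neither listed nor needed, are in the scene too. Leave any pink look-alike of the brick_back alone.

How it is judged (in metres and radians):
On the way:
1. the board has left the rack and lies on the hearth (y of board_top in the frame of rack above 0.105 m and z of board_top in the frame of hearth between 0.025 and 0.03 m), for 0.1 s.
At the end, for the whole second after the job is handed in: The top board lies flat on the hearth at rest and untouched, the middle of its leading edge within 3.5 mm of the end brick's face and the middle of its far side within 3.5 mm of the back brick's face, square to the end brick within 0.05 rad; the bricks and the lower boards have not been shifted (y of board_lead in the frame of brick_end_face between -0.0035 and 0.003 m and angle between the y axis of board_top and the y axis of brick_end, either way round below 0.05 rad and x of board_far in the frame of brick_back_face between -0.0035 and 0.003 m and z of board_top in the frame of hearth between 0.025 and 0.03 m and angle between board_top's own z axis and vertical below 0.03 rad and linear speed of board_top below 0.01 m/s and contact force between the fingers and board_top below 0.1 N).
It fails at once if the top board is pressed or pushed with more than 15 N (contact force between the fingers and board_top above 15 N).
It fails at once if a lower board is shifted by more than 5 mm (distance of any of board_mid, board_low from where it was at the start of the episode above 0.005 m).
It fails at once if a firebrick is shifted by more than 4 mm (distance of any of brick_end, brick_back from where it was at the start of the episode above 0.004 m).
It fails at once if the top board is lifted (its centre more than 55 mm above the bench) or tipped up by more than 0.25 rad instead of slid (height (world z) of board_centre above 0.055 m or angle between board_top's own z axis and vertical above 0.25 rad).
It fails at once if another thing on the bench is shifted by more than 15 mm (distance of any of bottle, bowl, pot, mandrel, hammer, charcoal from where it was at the start of the episode above 0.015 m).
It also fails if it takes over 72 s, if anything falls off the work surface, if the arm or the gripper's body presses on something with over 40 N, if the wrist force passes 120 N, or if a joint passes its speed limit or range.

## Working session

There is one attempt and no reset: what is moved stays moved. The work goes in short steps, Python scripts to look and compute and a tool call to move; the robot and the scene stay as the last step left them, time stands still between calls to the robot, and variables do not carry over. Pictures are saved under pics/ and viewed, at most 10 in all, crops included, and the job is handed in when it is done.

Besides the shell and the picture viewer there is one more tool, called after "Call:" as name([rows], argument=value, ...), one row to a line, values as JSON. drive_tool: Moves the arm, as the interface text tells. Its arguments: {"type":"object","properties":{"motion":{"type":"array"},"newtons":{"type":"number"}},"required":["motion"]}

```bash
ls; mkdir -p pics
python3 - <<'E'
from rig import bot
import cv2,json,numpy as np
o=bot.get_obs(); print({k:np.round(v,3).tolist() for k,v in o.items()})
for n in("scene","top"):
    d=bot.get_image(n); cv2.imwrite(f"pics/{n}0.png",d["color"][:,:,::-1])
    print(n,d["K"],d["k1"],np.round(d["extrinsics"],3))
E
```

```text
pics
{'time': 0.0, 'q': [1.187, 0.468, -0.012, 1.604, 0.006, 1.071, -0.056], 'joint_velocities': [-0.0, -0.003, 0.001, 0.0, -0.002, 0.001, -0.0], 'effort': [-0.0, -52.057, -0.012, -24.375, -0.057, 0.017, 0.0], 'ee_pos': [216.947, -612.045, 183.95], 'tcp_rot': [0.986, 0.17, -0.0, -0.001], 'contact_force': [0.302, 1.197, 0.591], 'torque': [0.039, 0.017, 0.037], 'finger_force': 0.0, 'finger_gap': 1.001}
scene [[486.4763295    0.         279.04152475]
 [  0.         486.4763295  202.65416512]
 [  0.           0.           1.        ]] -0.046696471896824326 [[-8.680000e-01  4.970000e-01 -8.000000e-03  5.341550e+02]
 [-3.860000e-01 -6.640000e-01  6.410000e-01  1.625500e+02]
 [ 3.130000e-01  5.590000e-01  7.680000e-01 -1.618027e+03]
 [ 0.000000e+00  0.000000e+00  0.000000e+00  1.000000e+00]]
top [[421.89838734   0.         279.96131265]
 [  0.         421.89838734 208.66774805]
 [  0.           0.           1.        ]] -0.1084573164859904 [[ 2.00000e-02 -1.00000e+00  1.70000e-02 -4.48220e+01]
 [ 9.92000e-01  2.20000e-02  1.21000e-01 -5.64645e+02]
 [-1.21000e-01  1.50000e-02  9.93000e-01 -9.99008e+02]
 [ 0.00000e+00  0.00000e+00  0.00000e+00  1.00000e+00]]
```

Run:
```python
import cv2
for n in("scene","top"):
    i=cv2.imread(f"pics/{n}0.png"); cv2.imwrite(f"pics/{n}0b.png",cv2.resize(i,(800,600),interpolation=cv2.INTER_CUBIC))
```

```text
(no output)
```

View pics/top0b.png

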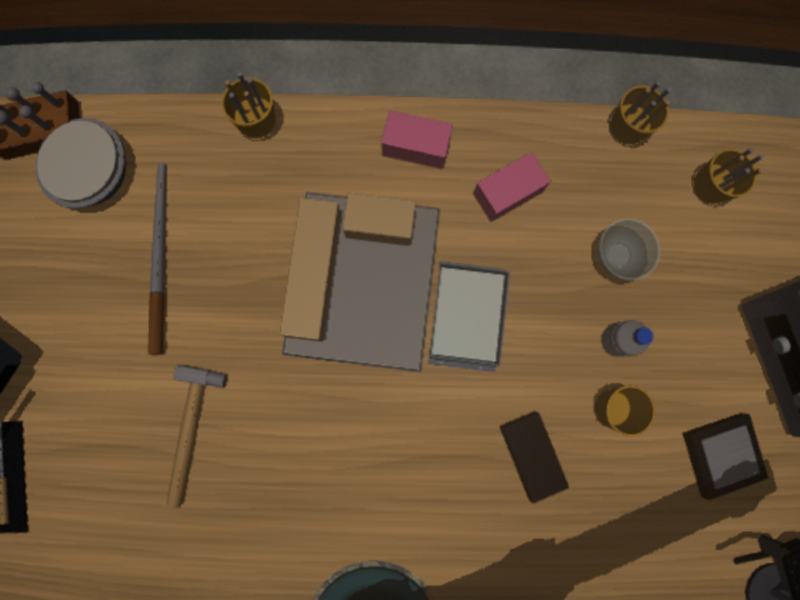

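View pics/scene0b.png

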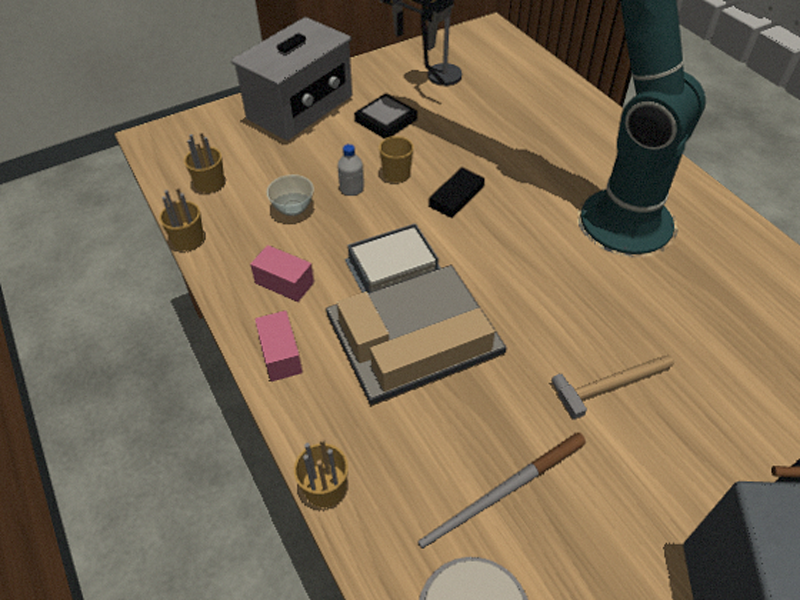

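Top view (800×600 px): the rack with the off-white board is at about (468,315), with the hearth at (365,285) to its left. The buff end brick is at (310,270) and the buff back brick at (380,218). The pink blocks at (417,138) and (512,186) are look-alikes; the buff brick lying on the hearth and making a corner with the end brick is the one meant. Next I fit contours to measure the board and bricks.

```bash
cat > h.py <<'E'
import cv2,numpy as np
from rig import bot
def cast(d,px,z):
    "pixels -> world points on plane z"
    K=d["K"];E=np.array(d["extrinsics"])
    u=(np.atleast_2d(px)-[K[0][2],K[1][2]])/[K[0][0],K[1][1]]
    s=u.copy()
    for _ in range(20): s=u/(1+d["k1"]*(s**2).sum(1,keepdims=True))
    r=np.c_[s[:,0],-s[:,1],-np.ones(len(s))]@E[:3,:3]
    c=-E[:3,:3].T@E[:3,3]
    return c+r*((z-c[2])/r[:,2])[:,None]
def proj(d,P):
    E=np.array(d["extrinsics"]);K=d["K"]
    p=np.atleast_2d(P)@E[:3,:3].T+E[:3,3]; s=np.c_[p[:,0],-p[:,1]]/-p[:,2:]
    s=s*(1+d["k1"]*(s**2).sum(1,keepdims=True))
    return s*[K[0][0],K[1][1]]+[K[0][2],K[1][2]]
def edge(d,a,b,z,w=10,trim=.15,ch=None):
    "strongest brightness edge near world segment a-b on plane z: fitted mid point, direction angle, rms"
    a=np.array(a,float);b=np.array(b,float);t=(b-a)/np.linalg.norm(b-a);n=np.array([-t[1],t[0]])
    img=d["color"].astype(np.float32); g=img.mean(2) if ch is None else img@np.array(ch,np.float32)
    g=cv2.GaussianBlur(g,(0,0),.7)
    S=np.linspace(trim,1-trim,40);O=np.arange(-w,w+.1,.25)
    P=a+S[:,None,None]*(b-a)+O[None,:,None]*n
    px=proj(d,np.c_[P.reshape(-1,2),np.full(P.size//2,z)]).astype(np.float32).reshape(*P.shape)
    v=cv2.remap(g,px[...,0],px[...,1],cv2.INTER_LINEAR)
    G=np.abs(np.gradient(v,axis=1)); k=G.argmax(1)
    Q=np.array([P[i,k[i]] for i in range(len(S))],np.float32)
    m=np.ones(len(Q),bool)
    for _ in range(5):
        vx,vy,x0,y0=cv2.fitLine(Q[m],cv2.DIST_HUBER,0,.01,.01).ravel()
        r=(Q-[x0,y0])@[-vy,vx]; m=np.abs(r)<max(1.,1.5*np.median(np.abs(r)))
    if vx*t[0]+vy*t[1]<0: vx,vy=-vx,-vy
    p0=np.array([x0,y0]);mid=(a+b)/2; mid=p0+((mid-p0)@[vx,vy])*np.array([vx,vy])
    return mid,np.arctan2(vy,vx),r[m].std(),m.sum()
E
python3 - <<'E'
from h import *
t=bot.get_image("top");s=bot.get_image("scene")
k=np.array([[.7,.7]])
def show(n,d,pts,z): print(n,np.round(cast(d,np.array(pts)*.7,z)[:,:2],1).tolist())
show("board top",t,[(441,266),(506,272),(498,364),(432,357)],40)
show("board sc",s,[(349,244),(408,228),(437,259),(378,283)],40)
show("endbrick top",t,[(304,197),(339,200),(321,339),(282,334)],91)
show("backbrick",t,[(346,194),(415,202),(412,241),(345,232)],91)
show("hearth",t,[(307,193),(439,208),(421,371),(283,354)],27)
def comp(d,lo,hi,box):
    hsv=cv2.cvtColor(d["color"],cv2.COLOR_RGB2HSV);m=cv2.inRange(hsv,lo,hi)
    z=np.zeros_like(m);x0,y0,x1,y1=box;z[y0:y1,x0:x1]=m[y0:y1,x0:x1]
    c=max(cv2.findContours(z,0,2)[0],key=cv2.contourArea);return c.reshape(-1,2)
for d,n,pts in((t,"top",[(468,315),(310,270),(380,218),(380,290),(416,138)]),(s,"sc",[(395,255),(440,345),(360,320),(430,300)])):
    hsv=cv2.cvtColor(d["color"],cv2.COLOR_RGB2HSV)
    print(n,[hsv[int(y*.7),int(x*.7)].tolist() for x,y in pts])
E
```

```text
board top [[622.0, -102.3], [614.2, -215.0], [456.0, -201.3], [465.8, -89.0]]
board sc [[612.9, -222.5], [476.5, -200.1], [469.9, -88.0], [611.8, -92.3]]
endbrick top [[724.0, 130.5], [720.1, 72.2], [489.6, 93.5], [496.1, 156.7]]
backbrick [[730.6, 60.9], [719.6, -53.8], [653.4, -50.0], [666.0, 60.4]]
hearth [[750.2, 135.3], [728.2, -98.8], [441.9, -71.4], [465.6, 165.2]]
top [[25, 21, 147], [16, 111, 143], [17, 111, 140], [15, 34, 106], [172, 122, 146]]
sc [[22, 30, 189], [17, 97, 177], [18, 97, 173], [26, 29, 122]]
```

Run:
```python
from h import *
t=bot.get_image("top");s=bot.get_image("scene")
def rep(n,d,a,b,z,w=6):
    m,an,r,k=edge(d,a,b,z,w); print(n,np.round(m,1),"ang %.4f rms %.2f n %d"%(an,r,k)); return m
B=[(620,-102.3),(613,-213),(461,-200.),(468,-89)]
sat=[-1,0,1]
for nm,d in(("top",t),("sc",s)):
    rep(nm+" board +y",d,B[3],B[0],40);rep(nm+" board -y",d,B[2],B[1],40);rep(nm+" board +x",d,B[1],B[0],40);rep(nm+" board -x",d,B[2],B[3],40)
rep("endface top edge(top)",t,(489.6,93.5),(645,79),91)
rep("end face bottom(sc/top) z27",t,(490,93.5),(640,79),27,8)
rep("end +y top(top)",t,(496,156),(724,131),91)
rep("end +y top(sc)",s,(496,156),(724,134),91)
rep("end -y top(sc)",s,(489,93.5),(645,79),91)
rep("back -x top (top)",t,(655,-50),(664,58),91)
rep("back -x bot (top)",t,(655,-50),(664,58),27,8)
rep("back -y top (top)",t,(655,-50),(720,-55),91)
rep("back -x top (sc)",s,(655,-50),(664,58),91)
rep("back -x bot (sc)",s,(655,-50),(664,58),27)
rep("hearth -y",t,(450,-72),(725,-97),27)
rep("hearth -y sc",s,(450,-72),(725,-97),27)
img=t["color"][120:270,190:365,::-1];a=cv2.resize(img,(800,600)[:2] if 0 else None,fx=4,fy=4,interpolation=cv2.INTER_CUBIC)
cv2.imwrite("pics/crop1.png",np.clip(a*1.5,0,255).astype(np.uint8))
```

```text
top board +y [544.1 -94.3] ang -0.1008 rms 0.46 n 36
top board -y [ 537.3 -203.3] ang -0.0988 rms 0.43 n 39
top board +x [ 615.3 -157.5] ang 1.4652 rms 0.53 n 38
top board -x [ 466.7 -144.7] ang 1.4696 rms 0.45 n 37
sc board +y [544.  -95.7] ang -0.0819 rms 0.54 n 28
sc board -y [ 537.2 -204.7] ang -0.0987 rms 0.48 n 30
sc board +x [ 618.6 -157.9] ang 1.4640 rms 0.46 n 33
sc board -x [ 469.  -144.9] ang 1.4759 rms 0.35 n 33
endface top edge(top) [567.7  90. ] ang -0.1039 rms 0.41 n 34
end face bottom(sc/top) z27 [565.2  88. ] ang -0.0920 rms 0.46 n 36
end +y top(top) [610.5 148.3] ang -0.1040 rms 0.43 n 33
end +y top(sc) [610.4 148.7] ang -0.1022 rms 0.42 n 35
end -y top(sc) [567.3  89.8] ang -0.0946 rms 0.40 n 32
back -x top (top) [664.7   3.5] ang 1.4667 rms 0.36 n 38
back -x bot (top) [664.9   3.4] ang 1.4592 rms 0.57 n 29
back -y top (top) [687.9 -48.6] ang -0.1111 rms 0.35 n 29
back -x top (sc) [665.3   3.5] ang 1.4846 rms 0.25 n 39
back -x bot (sc) [653.7   4.5] ang 1.4822 rms 0.26 n 29
hearth -y [587.9 -80.6] ang -0.1118 rms 0.45 n 25
hearth -y sc [587.6 -83.4] ang -0.1079 rms 0.54 n 25
```

View pics/crop1.png

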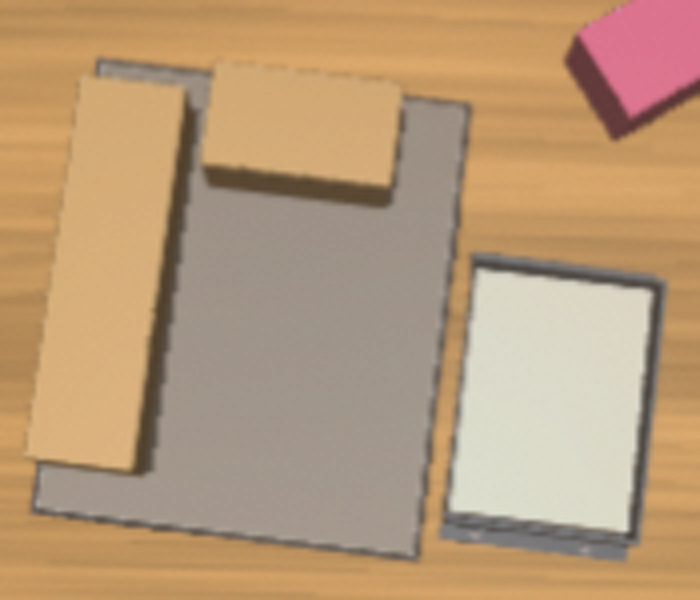

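The crop shows the buff back brick on the hearth at about (300,130), in the corner with the end brick at about (110,270). The pink block lies off the hearth, so the buff one is right. The board measures 149×109 mm at z = 40 (given: 150×110), centred near (542, -150) with yaw -0.098. The end face is near (567.5, 89) and the back face near (665, 3.5). That leaves about 185 mm to go along the rack's y and 32 mm along x. Now I move over the board with the fingers shut.

Call:
drive_tool([
  [[255, 60, -42, 0, 0, 0, 8], [255, 115, -82, 0, 0, 0, 16], [255, 170, -120, 0, 0, 0, 25.4], [255, 220, -156, 0, 0, 0, 25.4], [255, 230, -163, 0, 0, 0, 25.4]],
], newtons=10)

```text
time: 0.92
ee_pos: [381.8, -378.7, 185.1]
tcp_rot: [0.999, -0.049, 0.0, -0.0]
contact_force: [-0.4, -0.4, 0.4]
finger_gap: 0.478
finger_force: 0.0
```

Call:
drive_tool([
  [[255, 30, -54, 0, 0, 0, 0], [255, 60, -107, 0, 0, 0, 0], [255, 90, -160, 0, 0, 0, 0], [255, 120, -213, 30, 0, 0, 0], [255, 137, -243, 80, 0, 0, 0]],
])

```text
time: 1.55
ee_pos: [543.1, -153.6, 108.5]
tcp_rot: [0.999, -0.05, 0.003, 0.0]
contact_force: [0.4, -0.8, -0.7]
finger_gap: 0.003
finger_force: 0.0
```

Call:
drive_tool([
  [[255, 0, 0, 30, 0, 0, 0], [255, 0, 0, 50, 0, 0, 0], [255, 0, 0, 52, 0, 0, 0], [255, 0, 0, 52, 0, 0, 0], [255, 0, 0, 52, 0, 0, 0]],
])

```text
time: 2.17
ee_pos: [540.4, -156.3, 56.4]
tcp_rot: [0.999, -0.051, 0.001, 0.0]
contact_force: [0.3, 0.8, -0.4]
finger_gap: 0.005
finger_force: 0.0
```

Call:
drive_tool([
  [[255, 2, -6, 6, 0, 0, 0], [255, 2, -6, 12, 0, 0, 0], [255, 2, -6, 12, 0, 0, 0], [255, 2, -6, 12, 0, 0, 0]],
])

```text
time: 2.68
ee_pos: [542.2, -150.2, 43.1]
tcp_rot: [0.999, -0.051, -0.0, 0.0]
contact_force: [-0.4, 0.2, 1.3]
finger_gap: 0.008
finger_force: 0.0
```

Run:
```python
from h import *
o=bot.get_obs(); print({k:np.round(o[k],2).tolist() for k in("time","ee_pos","contact_force")})
```

```text
{'time': 2.68, 'ee_pos': [542.16, -150.24, 43.14], 'contact_force': [-0.45, 0.24, 1.31]}
```

Tip at z ≈ 43, with the face at 40. I descend in small steps to find contact.

Call:
drive_tool([
  [[255, 0, 0, 1, 0, 0, 0], [255, 0, 0, 2, 0, 0, 0], [255, 0, 0, 2, 0, 0, 0], [255, 0, 0, 2, 0, 0, 0]],
])

```text
time: 3.18
ee_pos: [542.3, -150.2, 41.3]
tcp_rot: [0.999, -0.051, -0.0, 0.0]
contact_force: [1.2, 0.6, 0.5]
finger_gap: 0.007
finger_force: 0.0
```

Call:
drive_tool([
  [[255, 0, 0, 1, 0, 0, 0], [255, 0, 0, 1, 0, 0, 0], [255, 0, 0, 1, 0, 0, 0]],
])

```text
time: 3.55
ee_pos: [542.2, -150.2, 40.2]
tcp_rot: [0.999, -0.051, -0.0, 0.0]
contact_force: [-1.1, -0.6, 0.2]
finger_gap: 0.007
finger_force: 0.0
```

Call:
drive_tool([
  [[255, 0, 0, 0.5, 0, 0, 0], [255, 0, 0, 1, 0, 0, 0], [255, 0, 0, 1, 0, 0, 0], [255, 0, 0, 1, 0, 0, 0]],
])

```text
time: 4.05
ee_pos: [542.3, -150.2, 39.3]
tcp_rot: [0.999, -0.051, 0.0, 0.0]
contact_force: [-0.1, -0.4, -0.2]
finger_gap: 0.01
finger_force: 0.0
```

Call:
drive_tool([
  [[255, 0, 0, 0.5, 0, 0, 0], [255, 0, 0, 1, 0, 0, 0], [255, 0, 0, 1, 0, 0, 0], [255, 0, 0, 1, 0, 0, 0]],
])

```text
time: 4.55
ee_pos: [542.3, -150.2, 38.3]
tcp_rot: [0.999, -0.051, -0.0, 0.0]
contact_force: [0.6, -0.2, -0.1]
finger_gap: 0.006
finger_force: 0.0
```

Call:
drive_tool([
  [[255, 0, 0, 0.5, 0, 0, 0], [255, 0, 0, 1, 0, 0, 0], [255, 0, 0, 1, 0, 0, 0], [255, 0, 0, 1, 0, 0, 0]],
])

```text
time: 5.05
ee_pos: [542.3, -150.2, 37.3]
tcp_rot: [0.999, -0.051, -0.0, 0.0]
contact_force: [0.9, 0.0, -0.2]
finger_gap: 0.003
finger_force: 0.0
```

Call:
drive_tool([
  [[255, 0, 0, 0.3, 0, 0, 0], [255, 0, 0, 0.7, 0, 0, 0], [255, 0, 0, 0.7, 0, 0, 0], [255, 0, 0, 0.7, 0, 0, 0]],
])

```text
time: 5.55
ee_pos: [542.3, -150.2, 36.6]
tcp_rot: [0.999, -0.051, -0.0, 0.0]
contact_force: [0.4, -0.6, 0.6]
finger_gap: 0.003
finger_force: 0.0
```

Run:
```python
from h import *
s=bot.get_image("scene"); p=proj(s,[542,-150,40])[0]; print(p)
x,y=p.astype(int); i=s["color"][y-60:y+60,x-80:x+80,::-1]
cv2.imwrite("pics/c2.png",np.clip(cv2.resize(i,None,fx=5,fy=5,interpolation=cv2.INTER_CUBIC)*1.3,0,255).astype(np.uint8))
```

```text
[275.455585   177.14711819]
```

View pics/c2.png

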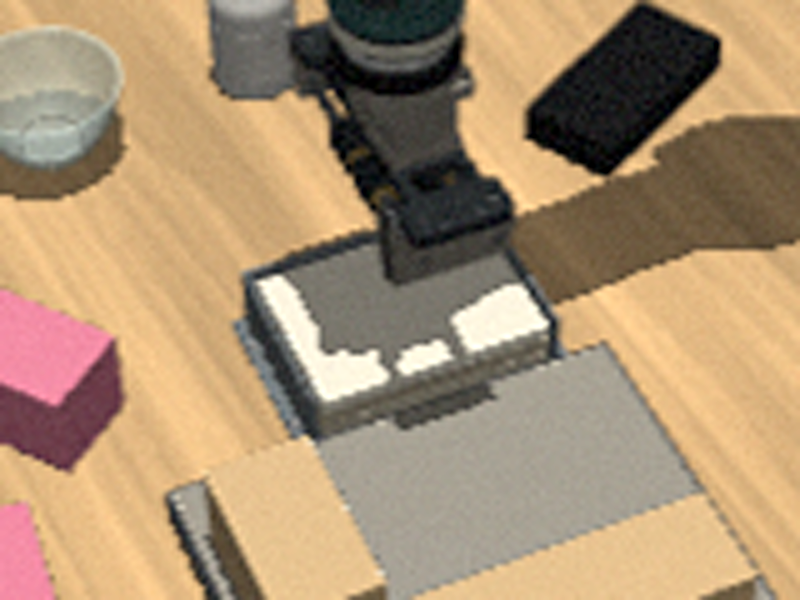

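Run:
```python
from h import *
s=bot.get_image("scene"); t=bot.get_image("top")
for z in(40,60,80): print(z,np.round(cast(s,[(273,173),(298,167)],z),0)[:,:2].tolist())
o=bot.get_obs(); print(np.round(o["effort"],2),np.round(o["q"],3),o["ee_pos"],o["tcp_rot"])
y,x=177,275; a=s["color"][140:200,240:315,::-1]
x2,y2=proj(t,[542,-150,70])[0].astype(int); b=t["color"][y2-40:y2+40,x2-50:x2+50,::-1]
A=cv2.resize(a,(400,320),interpolation=cv2.INTER_CUBIC);B=cv2.resize(b,(400,320),interpolation=cv2.INTER_CUBIC)
im=np.hstack([A,B]);cv2.imwrite("pics/c3.png",(255*(im/255.)**.45).astype(np.uint8))
```

```text
40 [[540.0, -169.0], [459.0, -152.0]]
60 [[549.0, -153.0], [470.0, -136.0]]
80 [[558.0, -136.0], [480.0, -120.0]]
[ -0.   -48.56  -1.75 -17.99  -0.    -0.08   0.  ] [ 0.326  0.527 -0.146  1.917  0.113  0.706 -1.561] [ 542.26181257 -150.15995843   36.59214861] [ 9.98684967e-01 -5.12673080e-02  1.03876864e-05  2.51009461e-05]
```

View pics/c3.png

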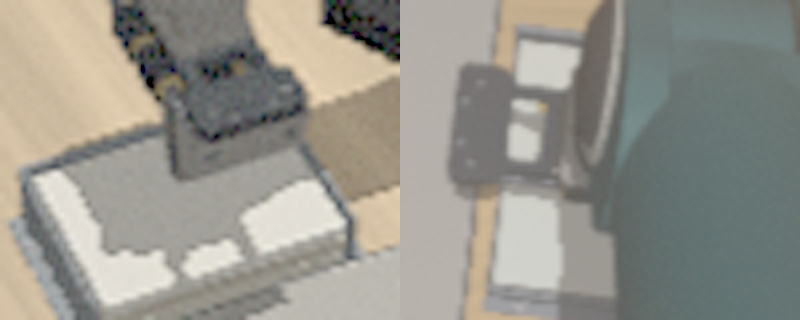

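The views don't show the tip because the gripper body hides it. The force is still near zero, so I keep lowering in fine steps.

Call:
drive_tool([
  [[255, 0, 0, 0.4, 0, 0, 0], [255, 0, 0, 0.8, 0, 0, 0], [255, 0, 0, 0.8, 0, 0, 0]],
])

```text
time: 6.08
ee_pos: [542.2, -150.2, 35.7]
tcp_rot: [0.999, -0.051, -0.0, 0.0]
contact_force: [0.5, -0.1, -0.0]
finger_gap: 0.0
finger_force: 0.0
```

Call:
drive_tool([
  [[255, 0, 0, 0.4, 0, 0, 0], [255, 0, 0, 0.8, 0, 0, 0], [255, 0, 0, 0.8, 0, 0, 0]],
])

```text
time: 6.45
ee_pos: [542.2, -150.2, 34.9]
tcp_rot: [0.999, -0.051, -0.0, 0.0]
contact_force: [-0.4, 0.8, -0.2]
finger_gap: 0.006
finger_force: 0.0
```

Call:
drive_tool([
  [[255, 0, 0, 0.4, 0, 0, 0], [255, 0, 0, 0.8, 0, 0, 0], [255, 0, 0, 0.8, 0, 0, 0]],
])

```text
time: 6.82
ee_pos: [542.2, -150.2, 34.1]
tcp_rot: [0.999, -0.051, -0.0, 0.0]
contact_force: [0.8, -0.3, 0.3]
finger_gap: 0.005
finger_force: 0.0
```

Call:
drive_tool([
  [[255, 0, 0, 0.4, 0, 0, 0], [255, 0, 0, 0.8, 0, 0, 0], [255, 0, 0, 0.8, 0, 0, 0]],
])

```text
time: 7.2
ee_pos: [542.2, -150.2, 33.3]
tcp_rot: [0.999, -0.051, -0.0, 0.0]
contact_force: [-0.2, -1.8, -0.4]
finger_gap: 0.007
finger_force: 0.0
```

Run:
```python
from h import *
o=bot.get_obs(); print(np.round(o["effort"],2),o["ee_pos"],o["contact_force"])
```

```text
[  0.   -48.69  -1.75 -17.86  -0.    -0.08  -0.  ] [ 542.22098761 -150.19061747   33.33599015] [-0.17549087 -1.76302235 -0.41350533]
```

Call:
drive_tool([
  [[255, 0, 0, 0.4, 0, 0, 0], [255, 0, 0, 0.8, 0, 0, 0], [255, 0, 0, 0.8, 0, 0, 0]],
])

```text
time: 7.58
ee_pos: [542.2, -150.2, 32.5]
tcp_rot: [0.999, -0.051, -0.0, 0.0]
contact_force: [0.2, 0.2, -1.0]
finger_gap: 0.004
finger_force: 0.0
```

Call:
drive_tool([
  [[255, 0, 0, 0.4, 0, 0, 0], [255, 0, 0, 0.8, 0, 0, 0], [255, 0, 0, 0.8, 0, 0, 0]],
])

```text
time: 7.95
ee_pos: [542.2, -150.2, 31.7]
tcp_rot: [0.999, -0.051, -0.0, 0.0]
contact_force: [0.1, 0.0, -0.2]
finger_gap: 0.008
finger_force: 0.0
```

Call:
drive_tool([
  [[255, 0, 0, 0.4, 0, 0, 0], [255, 0, 0, 0.8, 0, 0, 0], [255, 0, 0, 0.8, 0, 0, 0]],
])

```text
time: 8.32
ee_pos: [542.2, -150.2, 30.9]
tcp_rot: [0.999, -0.051, -0.0, 0.0]
contact_force: [-0.2, 0.6, -0.4]
finger_gap: 0.008
finger_force: 0.0
```

Call:
drive_tool([
  [[255, 0, 0, 0.5, 0, 0, 0], [255, 0, 0, 1, 0, 0, 0], [255, 0, 0, 1, 0, 0, 0]],
])

```text
time: 8.7
ee_pos: [542.2, -150.2, 29.9]
tcp_rot: [0.999, -0.051, -0.0, 0.0]
contact_force: [-0.5, -0.5, 0.1]
finger_gap: 0.003
finger_force: 0.0
```

Run:
```python
from h import *
s=bot.get_image("scene");t=bot.get_image("top")
print(bot.get_obs()["ee_pos"],bot.get_obs()["contact_force"])
for P in([542,-150,30],[542,-150,40],[542,-150,128],[580,-60,128],[505,-60,128],[542,-150,200]): print(P,proj(s,P)[0].round(),proj(t,P)[0].round())
a=s["color"][100:205,210:350,::-1]
A=cv2.resize(a,(800,600),interpolation=cv2.INTER_CUBIC);cv2.imwrite("pics/c4.png",(255*(A/255.)**.35).astype(np.uint8))
```

```text
[ 542.27497431 -150.17301677   29.96281278] [ 0.89229635  0.4129291  -0.45298378]
[542, -150, 30] [275. 179.] [327. 219.]
[542, -150, 40] [275. 177.] [328. 219.]
[542, -150, 128] [275. 157.] [333. 215.]
[580, -60, 128] [279. 181.] [293. 197.]
[505, -60, 128] [302. 171.] [292. 231.]
[542, -150, 200] [275. 139.] [338. 212.]
```

View pics/c4.png

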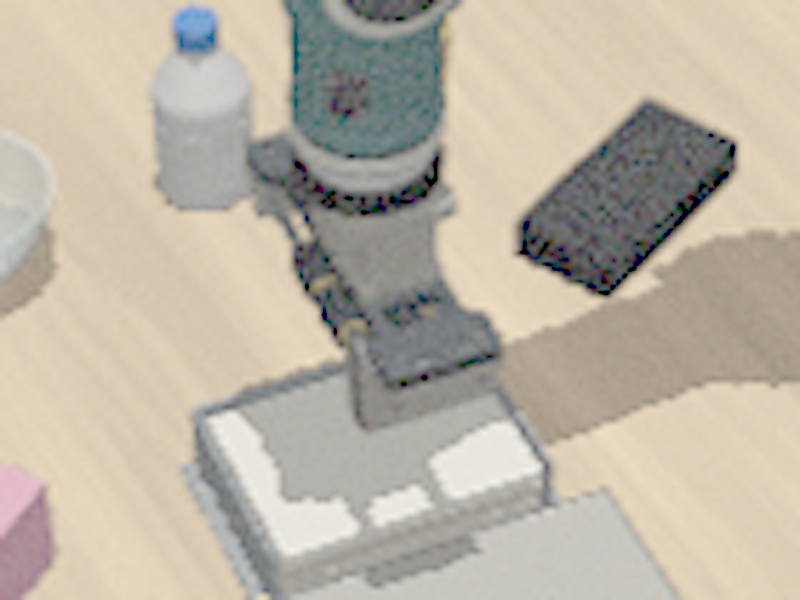

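The picture shows the body's end plate at about (430,400), hiding the tip, and no visible dent in the board. The force says there is no contact, although the TCP reads z = 30. I lift, turn a quarter so the fingers face the camera, and look.

Call:
drive_tool([
  [[255, 0, 0, -20, 0, 0, 0], [255, 0, 0, -50, 0, 0, 0], [255, 0, 0, -50, 0, 0, -10], [255, 0, 0, -50, 0, 0, -20], [255, 0, 0, -50, 0, 0, -30]],
])

```text
time: 9.43
ee_pos: [542.3, -150.2, 80.1]
tcp_rot: [0.977, 0.212, 0.0, 0.0]
contact_force: [0.6, -0.5, 0.2]
finger_gap: 0.004
finger_force: 0.0
```

Call:
drive_tool([
  [[255, 0, 0, 0, 0, 0, -10.5], [255, 0, 0, 0, 0, 0, -21], [255, 0, 0, 0, 0, 0, -31], [255, 0, 0, 0, 0, 0, -41], [255, 0, 0, 0, 0, 0, -50]],
])

```text
time: 10.05
ee_pos: [542.2, -150.3, 80.0]
tcp_rot: [0.796, 0.605, -0.0, 0.0]
contact_force: [0.3, 0.5, 0.5]
finger_gap: 0.009
finger_force: 0.0
```

Call:
drive_tool([
  [[255, 0, 0, 0, 0, 0, -10], [255, 0, 0, 0, 0, 0, -10], [255, 0, 0, 0, 0, 0, -10]],
])

```text
time: 10.42
ee_pos: [542.2, -150.3, 79.9]
tcp_rot: [0.743, 0.669, -0.0, -0.0]
contact_force: [0.6, 0.6, -0.3]
finger_gap: 0.008
finger_force: 0.0
```

Run:
```python
from h import *
o=bot.get_obs(); print(o["q"],o["ee_pos"],o["contact_force"],o["finger_gap"],o["tcp_rot"])
s=bot.get_image("scene");print("tip",proj(s,o["ee_pos"])[0], "crop", (proj(s,o["ee_pos"])[0]-[210,90])/.175)
a=s["color"][90:195,210:350,::-1]
A=cv2.resize(a,(800,600),interpolation=cv2.INTER_CUBIC);cv2.imwrite("pics/c5.png",(255*(A/255.)**.4).astype(np.uint8))
```

```text
[ 0.61779062  0.51943408 -0.52131162  1.87654372  0.34030678  0.83430025
 -0.18394197] [ 542.17237992 -150.29424792   79.92319416] [ 0.64792502  0.56465688 -0.28329064] 0.008459336397433853 [ 7.43477635e-01  6.68760796e-01 -6.12016666e-05 -2.63489564e-05]
tip [275.17954502 168.11755843] crop [372.45454299 446.38604815]
```

View pics/c5.png

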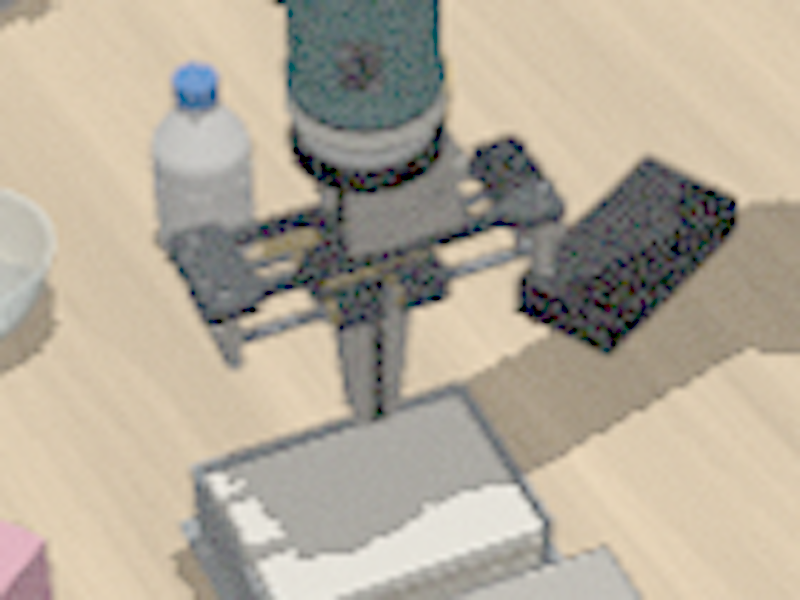

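The picture shows the shut fingertip at (375,415), where the reported TCP would project to (372,446). The real tip is therefore roughly 24 mm higher than reported, and contact should come at a reading near 16. I lower accordingly.

Call:
drive_tool([
  [[255, 0, 0, 25, 0, 0, 0], [255, 0, 0, 50, 0, 0, 0], [255, 0, 0, 53, 0, 0, 0], [255, 0, 0, 55, 0, 0, 0], [255, 0, 0, 55, 0, 0, 0]],
])

```text
time: 11.1
ee_pos: [542.9, -150.3, 25.8]
tcp_rot: [0.743, 0.67, 0.0, 0.001]
contact_force: [-0.2, -0.0, 0.9]
finger_gap: 0.005
finger_force: 0.0
```

Call:
drive_tool([
  [[255, 0, 0, 0.5, 0, 0, 0], [255, 0, 0, 1, 0, 0, 0], [255, 0, 0, 1, 0, 0, 0]],
])

```text
time: 11.48
ee_pos: [542.3, -150.2, 24.1]
tcp_rot: [0.742, 0.67, 0.0, 0.0]
contact_force: [0.5, 0.8, -0.0]
finger_gap: 0.007
finger_force: 0.0
```

Call:
drive_tool([
  [[255, 0, 0, 0.5, 0, 0, 0], [255, 0, 0, 1, 0, 0, 0], [255, 0, 0, 1, 0, 0, 0]],
])

```text
time: 11.85
ee_pos: [542.2, -150.2, 22.9]
tcp_rot: [0.742, 0.67, -0.0, -0.0]
contact_force: [0.1, -0.3, 0.2]
finger_gap: 0.006
finger_force: 0.0
```

Call:
drive_tool([
  [[255, 0, 0, 0.4, 0, 0, 0], [255, 0, 0, 0.8, 0, 0, 0], [255, 0, 0, 0.8, 0, 0, 0]],
])

```text
time: 12.22
ee_pos: [542.2, -150.2, 22.1]
tcp_rot: [0.742, 0.67, -0.0, -0.0]
contact_force: [-0.7, 0.3, 0.1]
finger_gap: 0.005
finger_force: 0.0
```

Call:
drive_tool([
  [[255, 0, 0, 0.4, 0, 0, 0], [255, 0, 0, 0.8, 0, 0, 0], [255, 0, 0, 0.8, 0, 0, 0]],
])

```text
time: 12.6
ee_pos: [542.2, -150.2, 21.3]
tcp_rot: [0.742, 0.67, -0.0, -0.0]
contact_force: [0.3, 0.1, 0.2]
finger_gap: 0.006
finger_force: 0.0
```

Call:
drive_tool([
  [[255, 0, 0, 0.4, 0, 0, 0], [255, 0, 0, 0.8, 0, 0, 0], [255, 0, 0, 0.8, 0, 0, 0]],
])

```text
time: 12.98
ee_pos: [542.2, -150.2, 20.5]
tcp_rot: [0.742, 0.67, -0.0, -0.0]
contact_force: [0.7, -1.1, -0.6]
finger_gap: 0.004
finger_force: 0.0
```

Call:
drive_tool([
  [[255, 0, 0, 0.4, 0, 0, 0], [255, 0, 0, 0.8, 0, 0, 0], [255, 0, 0, 0.8, 0, 0, 0]],
])

```text
time: 13.35
ee_pos: [542.2, -150.2, 19.7]
tcp_rot: [0.742, 0.67, -0.0, -0.0]
contact_force: [-0.7, -0.5, -0.8]
finger_gap: 0.004
finger_force: 0.0
```

Call:
drive_tool([
  [[255, 0, 0, 0.4, 0, 0, 0], [255, 0, 0, 0.8, 0, 0, 0], [255, 0, 0, 0.8, 0, 0, 0]],
])

```text
time: 13.72
ee_pos: [542.2, -150.1, 18.9]
tcp_rot: [0.742, 0.67, -0.0, -0.0]
contact_force: [0.4, 0.3, -0.1]
finger_gap: 0.004
finger_force: 0.0
```

Call:
drive_tool([
  [[255, 0, 0, 0.4, 0, 0, 0], [255, 0, 0, 0.8, 0, 0, 0], [255, 0, 0, 0.8, 0, 0, 0]],
])

```text
time: 14.1
ee_pos: [542.2, -150.2, 18.1]
tcp_rot: [0.742, 0.67, -0.0, -0.0]
contact_force: [-0.2, 0.5, 0.3]
finger_gap: 0.008
finger_force: 0.0
```

Call:
drive_tool([
  [[255, 0, 0, 0.4, 0, 0, 0], [255, 0, 0, 0.8, 0, 0, 0], [255, 0, 0, 0.8, 0, 0, 0]],
])

```text
time: 14.48
ee_pos: [542.2, -150.2, 17.3]
tcp_rot: [0.742, 0.67, -0.0, -0.0]
contact_force: [-0.8, -0.3, 0.4]
finger_gap: 0.011
finger_force: 0.0
```

Call:
drive_tool([
  [[255, 0, 0, 0.4, 0, 0, 0], [255, 0, 0, 0.8, 0, 0, 0], [255, 0, 0, 0.8, 0, 0, 0]],
])

```text
time: 14.85
ee_pos: [542.2, -150.1, 16.5]
tcp_rot: [0.742, 0.67, -0.0, -0.0]
contact_force: [0.2, 0.5, -0.4]
finger_gap: 0.006
finger_force: 0.0
```

Run:
```python
from h import *
o=bot.get_obs(); print(o["ee_pos"],o["contact_force"],np.round(o["effort"],2))
s=bot.get_image("scene");t=proj(s,o["ee_pos"])[0];print("tip",t)
g=s["color"].mean(2).round().astype(int); x,y=t.astype(int)
for u in range(x-4,x+6): print(u,g[y-22:y+4,u])
```

```text
[ 542.17480704 -150.14938295   16.49567386] [ 0.23432172  0.49607502 -0.38525932] [-0.000e+00 -4.912e+01 -6.690e+00 -1.681e+01 -4.000e-02 -0.000e+00
 -0.000e+00]
tip [275.48515081 182.26145576]
271 [ 8 13  2 14 49 54 45 45 45 46 45 40 41 37 36 52 73 83 93 89 90 90 90 91
 92 93]
272 [18 19 14 21 46 52 50 51 49 51 48 56 51 52 42 44 44 55 80 90 90 91 91 90
 93 87]
273 [13 12  9 44 52 49 51 48 51 51 47 46 45 48 48 47 48 50 60 88 89 88 92 89
 88 90]
274 [18  4 18 42 50 46 49 49 48 46 47 49 50 45 49 42 50 43 56 88 90 90 90 91
 90 90]
275 [16 22 21 29 22 29 27 29 30 35 32 32 30 30 31 29 32 22 59 90 91 92 91 89
 88 86]
276 [15 18 16  5 16 16 20 12 15 18  3  2  8 21 17  8  1  3 50 86 92 92 88 89
 88 83]
277 [ 21  19  39  30  22  25  30  27  28  24  21  25  18  11  21  18  22  19
  68  89  92  90  89  86  84 140]
278 [ 46  44  47  43  47  49  51  41  47  42  42  42  32  42  43  41  45  48
  90  92  93  89  87  89 137 187]
279 [ 45  52  50  51  49  50  46  48  47  46  49  48  47  49  50  56  60  77
  87  91  90  91  87  83 185 189]
280 [ 25  44  50  49  47  51  51  48  55  55  56  63  62  61  72  75  81  92
  88  89  89  88  84 140 185 189]
```

Tip at pixel (274.5,178.6). Allowing for the finger's depth, it is still about 5 mm above the face, so I carry on down.

Call:
drive_tool([
  [[255, 0, 0, 0.5, 0, 0, 0], [255, 0, 0, 1, 0, 0, 0], [255, 0, 0, 1, 0, 0, 0]],
])

```text
time: 15.28
ee_pos: [542.2, -150.1, 15.5]
tcp_rot: [0.742, 0.67, -0.0, -0.0]
contact_force: [0.0, 0.3, 0.2]
finger_gap: 0.007
finger_force: 0.0
```

Call:
drive_tool([
  [[255, 0, 0, 0.4, 0, 0, 0], [255, 0, 0, 0.8, 0, 0, 0], [255, 0, 0, 0.8, 0, 0, 0]],
])

```text
time: 15.65
ee_pos: [542.2, -150.2, 14.7]
tcp_rot: [0.742, 0.67, -0.0, -0.0]
contact_force: [0.0, 0.3, -0.3]
finger_gap: 0.006
finger_force: 0.0
```

Call:
drive_tool([
  [[255, 0, 0, 0.4, 0, 0, 0], [255, 0, 0, 0.8, 0, 0, 0], [255, 0, 0, 0.8, 0, 0, 0]],
])

```text
time: 16.02
ee_pos: [542.2, -150.2, 13.9]
tcp_rot: [0.742, 0.67, -0.0, 0.0]
contact_force: [-0.4, 0.1, 0.6]
finger_gap: 0.004
finger_force: 0.0
```

Call:
drive_tool([
  [[255, 0, 0, 0.4, 0, 0, 0], [255, 0, 0, 0.8, 0, 0, 0], [255, 0, 0, 0.8, 0, 0, 0]],
])

```text
time: 16.4
ee_pos: [542.2, -150.2, 13.1]
tcp_rot: [0.742, 0.67, -0.0, -0.0]
contact_force: [0.1, 0.0, 0.9]
finger_gap: 0.006
finger_force: 0.0
```

Call:
drive_tool([
  [[255, 0, 0, 0.4, 0, 0, 0], [255, 0, 0, 0.8, 0, 0, 0], [255, 0, 0, 0.8, 0, 0, 0]],
])

```text
time: 16.77
ee_pos: [542.2, -150.2, 12.3]
tcp_rot: [0.742, 0.67, -0.0, -0.0]
contact_force: [0.2, 0.2, -0.5]
finger_gap: 0.005
finger_force: 0.0
```

Call:
drive_tool([
  [[255, 0, 0, 0.4, 0, 0, 0], [255, 0, 0, 0.8, 0, 0, 0], [255, 0, 0, 0.8, 0, 0, 0]],
])

```text
time: 17.15
ee_pos: [542.2, -150.2, 11.5]
tcp_rot: [0.742, 0.67, -0.0, -0.0]
contact_force: [0.2, 0.6, 0.5]
finger_gap: 0.008
finger_force: 0.0
```

Call:
drive_tool([
  [[255, 0, 0, 0.4, 0, 0, 0], [255, 0, 0, 0.8, 0, 0, 0], [255, 0, 0, 0.8, 0, 0, 0]],
])

```text
time: 17.52
ee_pos: [542.3, -150.2, 10.8]
tcp_rot: [0.742, 0.67, -0.0, 0.0]
contact_force: [-0.3, -0.3, 0.2]
finger_gap: 0.004
finger_force: 0.2
```

Run:
```python
from h import *
o=bot.get_obs(); print(o["ee_pos"],o["contact_force"],np.round(o["effort"],2))
s=bot.get_image("scene")
g=s["color"].mean(2).round().astype(int)
for u in range(271,281): print(u,g[170:186,u])
```

```text
[ 542.27430443 -150.15154955   10.79052908] [-0.27451006 -0.33207517  0.24475476] [-0.000e+00 -4.919e+01 -6.660e+00 -1.652e+01 -4.000e-02 -3.000e-02
 -0.000e+00]
271 [45 46 43 40 44 43 50 70 78 91 93 90 90 88 91 90]
272 [50 53 50 48 44 47 41 44 56 72 91 90 93 89 91 90]
273 [47 52 55 49 49 52 48 48 52 48 85 90 88 89 91 88]
274 [44 44 48 50 46 51 46 45 51 48 83 94 90 91 91 90]
275 [27 33 22 36 33 26 31 24 40 36 89 90 89 86 90 84]
276 [12 10  9  9  1 14  9 17  0 24 89 90 92 88 88 81]
277 [ 25  25  15  18  16  25  21  24  20  59  91  91  89  88  83 139]
278 [ 46  41  42  42  42  36  42  43  47  78  88  87  92  87  77 182]
279 [ 49  49  50  46  52  51  49  53  79  90  95  91  89  80 140 188]
280 [ 54  55  64  63  65  75  73  76  90  94  88  87  86 139 190 190]
```

Call:
drive_tool([
  [[255, 0, 0, 0.5, 0, 0, 0], [255, 0, 0, 0.5, 0, 0, 0], [255, 0, 0, 0.5, 0, 0, 0]],
])

```text
time: 17.95
ee_pos: [542.3, -150.2, 10.8]
tcp_rot: [0.742, 0.67, -0.0, 0.0]
contact_force: [-1.8, -0.2, 5.2]
finger_gap: 0.006
finger_force: 2.5
```

Call:
drive_tool([
  [[255, 0, 0, 0.5, 0, 0, 0], [255, 0, 0, 0.5, 0, 0, 0], [255, 0, 0, 0.5, 0, 0, 0]],
])

```text
time: 18.32
ee_pos: [542.3, -150.2, 10.7]
tcp_rot: [0.742, 0.67, -0.0, 0.0]
contact_force: [-3.3, 0.8, 9.3]
finger_gap: 0.003
finger_force: 4.6
```

Contact at reading 10.8, at about 9 N/mm. I ease off slightly and start to draw the board.

Call:
drive_tool([
  [[255, 0, 0, -0.3, 0, 0, 0], [255, 2, 0, -0.3, 0, 0, 0], [255, 6, 0, -0.3, 0, 0, 0], [255, 12, 0, -0.3, 0, 0, 0], [255, 15, 0, -0.3, 0, 0, 0]],
])

```text
time: 18.95
ee_pos: [544.7, -135.6, 10.8]
tcp_rot: [0.742, 0.67, 0.0, 0.001]
contact_force: [0.3, -2.0, 5.6]
finger_gap: 0.008
finger_force: 2.7
```

```bash
cat > b.py <<'E'
from h import *
def board(p):
    "board top +y and -x / +x edge positions around predicted centre p=(x,y), yaw"
    pass
E
python3 - <<'E'
from h import *
o=bot.get_obs(); print(o["ee_pos"],o["contact_force"])
t=bot.get_image("top");s=bot.get_image("scene")
for n,d in(("t",t),("s",s)):
    for dd in (15,):
        a=np.array([468+1.5,-89+dd-6]);b=np.array([620+1.5,-102.3+dd-6])
        r=edge(d,a,b,40,9); print(n,np.round(r[0],1),r[1:])
E
```

```text
[ 544.66314512 -135.59250874   10.7528183 ] [ 0.33817178 -2.02717789  5.62120295]
t [546.1 -80.1] (np.float32(-0.09864836), np.float32(0.42630282), np.int64(29))
s [546.2 -80.2] (np.float32(-0.100825675), np.float32(0.48361096), np.int64(27))
```

The lead edge has moved from y = -95 to y = -80.1 in both views, so the board follows at 5.6 N.

Call:
drive_tool([
  [[255, 6, 0, 0, 0, 0, 0], [255, 14, 0, 0, 0, 0, 0], [255, 22, 0, 0, 0, 0, 0], [255, 30, 0, 0, 0, 0, 0], [255, 34, 0, 0, 0, 0, 0]],
])

```text
time: 19.68
ee_pos: [548.2, -101.5, 10.8]
tcp_rot: [0.742, 0.67, 0.0, 0.001]
contact_force: [-0.3, -2.5, 5.7]
finger_gap: 0.005
finger_force: 2.9
```

Call:
drive_tool([
  [[255, 3, 0, 0, 0, 0, 0], [255, 8, 0, 0, 0, 0, 0], [255, 13, 0, 0, 0, 0, 0], [255, 15, 0, 0, 0, 0, 0]],
])

```text
time: 20.18
ee_pos: [549.5, -86.7, 10.6]
tcp_rot: [0.742, 0.67, 0.0, 0.001]
contact_force: [-1.0, -2.0, 6.3]
finger_gap: 0.005
finger_force: 2.9
```

Call:
drive_tool([
  [[255, 4, 0, 0, 0, 0, 0], [255, 10, 0, 0, 0, 0, 0], [255, 16, 0, 0, 0, 0, 0], [255, 20, 0, 0, 0, 0, 0]],
])

```text
time: 20.68
ee_pos: [551.3, -66.7, 10.4]
tcp_rot: [0.742, 0.67, 0.0, 0.0]
contact_force: [-0.7, -1.6, 5.2]
finger_gap: 0.004
finger_force: 2.7
```

Run:
```python
from h import *
o=bot.get_obs(); print(o["ee_pos"],o["contact_force"])
t=bot.get_image("top");s=bot.get_image("scene")
c=np.array(o["ee_pos"][:2]); u=np.array([.1,.995]);v=np.array([.995,-.1])
for n,d in(("t",t),("s",s)):
    for k,a,b,z in(("lead",c+55*u-70*v,c+55*u+70*v,39),("lead34",c+55*u-70*v,c+55*u+70*v,34)):
        r=edge(d,a,b,z,9); print(n,k,np.round(r[0],1),"off",round(float((r[0]-c)@u),1),r[1:])
```

```text
[551.26749792 -66.69066347  10.4013046 ] [-0.65003481 -1.56136754  5.23318299]
t lead [556.9  -9.9] off 57.1 (np.float32(-0.06094625), np.float32(0.6284978), np.int64(23))
t lead34 [556.9  -9.5] off 57.5 (np.float32(-0.05131492), np.float32(0.70754284), np.int64(23))
s lead [556.8 -12. ] off 55.0 (np.float32(-0.098025255), np.float32(0.42846414), np.int64(37))
s lead34 [556.4 -15.7] off 51.2 (np.float32(-0.105535544), np.float32(0.42804366), np.int64(29))
```

Call:
drive_tool([
  [[255, 4, 0, 0, 0, 0, 0], [255, 10, 0, 0, 0, 0, 0], [255, 16, 0, 0, 0, 0, 0], [255, 20, 0, 0, 0, 0, 0]],
])

```text
time: 21.28
ee_pos: [553.1, -46.8, 10.2]
tcp_rot: [0.742, 0.67, -0.0, 0.0]
contact_force: [0.7, -2.4, 6.7]
finger_gap: 0.005
finger_force: 2.7
```

Call:
drive_tool([
  [[255, 3, 0, 0.2, 0, 0, 0], [255, 8, 0, 0.2, 0, 0, 0], [255, 13, 0, 0.2, 0, 0, 0], [255, 15, 0, 0.2, 0, 0, 0]],
])

```text
time: 21.78
ee_pos: [554.2, -31.3, 9.7]
tcp_rot: [0.742, 0.67, -0.0, -0.0]
contact_force: [-0.3, -0.7, 3.1]
finger_gap: 0.009
finger_force: 1.5
```

Call:
drive_tool([
  [[255, 0, 0, 0.3, 0, 0, 0], [255, 4, 0, 0.3, 0, 0, 0], [255, 10, 0, 0.3, 0, 0, 0], [255, 15, 0, 0.3, 0, 0, 0], [255, 15, 0, 0.3, 0, 0, 0]],
])

```text
time: 22.4
ee_pos: [556.2, -15.6, 9.7]
tcp_rot: [0.742, 0.67, 0.001, -0.0]
contact_force: [-0.4, 1.3, 4.8]
finger_gap: 0.005
finger_force: 2.5
```

```bash
cat > m.py <<'E'
from h import *
o=bot.get_obs(); print(np.round(o["ee_pos"],1),np.round(o["contact_force"],1))
t=bot.get_image("top");s=bot.get_image("scene")
import sys
c=np.array(o["ee_pos"][:2]) if len(sys.argv)<3 else np.array([float(q) for q in sys.argv[1:3]])
u=np.array([.102,.9948]);v=np.array([.9948,-.102])
for n,d in(("t",t),("s",s)):
    for k,a,b in(("lead",c+55*u-73*v,c+55*u+73*v),("trail",c-55*u-73*v,c-55*u+73*v),("far",c+75*v-53*u,c+75*v+53*u),("near",c-75*v-53*u,c-75*v+53*u)):
        r=edge(d,a,b,39,7); q=(r[0]-c); print(n,k,np.round(r[0],1),"u %.1f v %.1f ang %.3f rms %.2f n %d"%(q@u,q@v,r[1],r[2],r[3]))
print("to end face %.1f, to back face %.1f"%(146.4-55-c@u, 661.2-75-c@v))
E
python3 m.py
```

```text
[556.2 -15.6   9.7] [-0.4  1.3  4.8]
t lead [561.7  41.9] u 57.8 v -0.4 ang 0.029 rms 1.20 n 25
t trail [550.4 -72.3] u -57.0 v 0.0 ang -0.088 rms 2.01 n 26
t far [632.  -23.4] u -0.0 v 76.2 ang 1.463 rms 1.69 n 25
t near [477.8  -8.2] u -0.6 v -78.8 ang 1.625 rms 2.49 n 27
s lead [561.5  35.5] u 51.4 v 0.0 ang -0.095 rms 0.52 n 28
s trail [551.2 -66.1] u -50.7 v 0.2 ang -0.143 rms 0.65 n 23
s far [628.9 -22.9] u 0.2 v 73.0 ang 1.373 rms 0.99 n 25
s near [475.2  -7.3] u 0.1 v -81.4 ang 1.457 rms 0.47 n 28
to end face 50.2, to back face 31.3
```

Call:
drive_tool([
  [[255, 5, 0, 0, 0, 0, 0], [255, 13, 0, 0, 0, 0, 0], [255, 21, 0, 0, 0, 0, 0], [255, 29, 0, 0, 0, 0, 0], [255, 35, 0, 0, 0, 0, 0]],
])

```text
time: 23.12
ee_pos: [559.7, 17.3, 9.7]
tcp_rot: [0.743, 0.67, -0.0, 0.0]
contact_force: [0.3, -2.7, 5.6]
finger_gap: 0.005
finger_force: 3.1
```

Call:
drive_tool([
  [[255, 0, 4, 0, 0, 0, 0], [255, 0, 10, 0, 0, 0, 0], [255, 0, 16, 0, 0, 0, 0], [255, 0, 20, 0, 0, 0, 0], [255, 0, 20, 0, 0, 0, 0]],
])

```text
time: 23.75
ee_pos: [579.3, 16.2, 9.7]
tcp_rot: [0.742, 0.67, -0.0, -0.0]
contact_force: [-1.7, -0.1, 6.7]
finger_gap: 0.006
finger_force: 3.2
```

```bash
python3 m.py
python3 - <<'E'
from h import *
o=[]
for n,(x0,y0) in(("scene",(215,150)),("top",(200,120))):
    d=bot.get_image(n);a=d["color"][y0:y0+130,x0:x0+100 if n=="x" else x0+130,::-1];o.append(cv2.resize(a,(400,400),interpolation=cv2.INTER_CUBIC))
A=np.hstack(o);cv2.imwrite("pics/c6.png",(255*(A/255.)**.6).astype(np.uint8))
E
```

```text
[579.3  16.2   9.7] [-1.7 -0.1  6.7]
t lead [584.8  69.4] u 53.5 v 0.0 ang -0.073 rms 0.60 n 26
t trail [573.4 -40.1] u -56.6 v -0.2 ang -0.204 rms 2.18 n 28
t far [657.4   7.8] u -0.3 v 78.6 ang 1.376 rms 2.29 n 25
t near [500.3  23.7] u -0.5 v -79.3 ang 1.585 rms 0.86 n 23
s lead [584.8  73.5] u 57.6 v -0.4 ang 0.054 rms 1.86 n 24
s trail [574.1 -33.1] u -49.6 v -0.2 ang -0.068 rms 0.98 n 26
s far [652.2   8.9] u 0.2 v 73.2 ang 1.363 rms 1.43 n 29
s near [498.   24.4] u -0.1 v -81.8 ang 1.483 rms 0.33 n 26
to end face 16.2, to back face 11.6
```

View pics/c6.png

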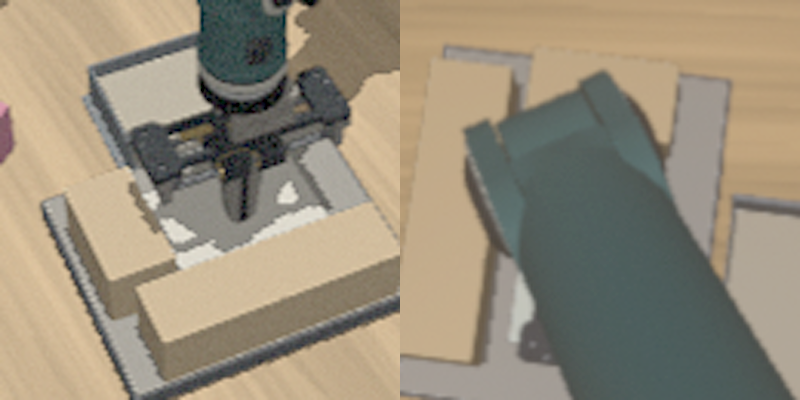

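The picture shows the board on the hearth with white corners at (190,240) and (300,200), short of both bricks, and the body is clear of the brick tops. I go on toward the back brick with a lighter press.

Call:
drive_tool([
  [[255, 0, 1, -0.2, 0, 0, 0], [255, 0, 4, -0.2, 0, 0, 0], [255, 0, 7, -0.2, 0, 0, 0], [255, 0, 9, -0.2, 0, 0, 0], [255, 0, 9, -0.2, 0, 0, 0]],
])

```text
time: 24.58
ee_pos: [587.8, 15.2, 9.7]
tcp_rot: [0.742, 0.67, -0.0, -0.0]
contact_force: [-1.5, 0.6, 6.2]
finger_gap: 0.007
finger_force: 3.0
```

Call:
drive_tool([
  [[255, 0, 0.5, 0, 0, 0, 0], [255, 0, 1, 0, 0, 0, 0], [255, 0, 1.5, 0, 0, 0, 0]],
])

```text
time: 24.95
ee_pos: [588.9, 15.1, 9.7]
tcp_rot: [0.742, 0.67, -0.001, -0.001]
contact_force: [-2.7, 0.6, 7.4]
finger_gap: 0.008
finger_force: 3.4
```

Call:
drive_tool([
  [[255, 0, 0.5, 0, 0, 0, 0], [255, 0, 1, 0, 0, 0, 0], [255, 0, 1.5, 0, 0, 0, 0]],
])

```text
time: 25.32
ee_pos: [590.4, 14.9, 9.7]
tcp_rot: [0.742, 0.67, -0.001, -0.001]
contact_force: [-1.9, 0.2, 5.9]
finger_gap: -0.001
finger_force: 3.4
```

Call:
drive_tool([
  [[255, 0, 0, -0.2, 0, 0, 0], [255, 0, 0.5, -0.2, 0, 0, 0], [255, 0, 1, -0.2, 0, 0, 0], [255, 0, 1.5, -0.2, 0, 0, 0]],
])

```text
time: 25.82
ee_pos: [591.3, 14.9, 9.7]
tcp_rot: [0.742, 0.67, -0.001, -0.001]
contact_force: [-4.2, -0.1, 5.9]
finger_gap: 0.003
finger_force: 3.4
```

Call:
drive_tool([
  [[255, 0, 0.5, 0, 0, 0, 0], [255, 0, 1, 0, 0, 0, 0], [255, 0, 1.5, 0, 0, 0, 0]],
])

```text
time: 26.2
ee_pos: [592.8, 14.7, 9.7]
tcp_rot: [0.742, 0.67, -0.001, -0.001]
contact_force: [-4.1, 0.2, 7.1]
finger_gap: 0.002
finger_force: 3.4
```

```bash
cat > f.py <<'E'
from h import *
o=bot.get_obs();print(np.round(o["ee_pos"],1),np.round(o["contact_force"],1))
t=bot.get_image("top");s=bot.get_image("scene")
for n,d,a,b,z in(("end -y top",s,(489,93.5),(645,79),91),("end +y",s,(496,156),(724,134),91),("back -x top",s,(655,-50),(664,58),91),("end +y",t,(496,156),(724,131),91)):
    r=edge(d,a,b,z,6); print(n,np.round(r[0],1),"%.4f %.2f %d"%(r[1:]))
E
python3 f.py
```

```text
[592.8  14.7   9.7] [-4.1  0.2  7.1]
end -y top [567.3  88.7] -0.1233 0.81 25
end +y [610.4 148.7] -0.1028 0.43 37
back -x top [664.9   3.6] 1.5023 0.57 23
end +y [610.5 148.4] -0.1037 0.48 34
```

The sideways force rose from 2 to 4 N at the predicted spot, so the board is at the back brick, and that brick has not moved. Now toward the end brick.

Call:
drive_tool([
  [[255, 1, 0, -0.2, 0, 0, 0], [255, 4, 0, -0.2, 0, 0, 0], [255, 8, 0, -0.2, 0, 0, 0], [255, 11, 0, -0.2, 0, 0, 0], [255, 12, 0, -0.2, 0, 0, 0]],
])

```text
time: 26.92
ee_pos: [595.5, 26.9, 9.9]
tcp_rot: [0.742, 0.67, 0.0, -0.0]
contact_force: [-0.0, -0.1, -0.3]
finger_gap: 0.005
finger_force: 0.0
```

Call:
drive_tool([
  [[255, 0.5, 0, 0, 0, 0, 0], [255, 1, 0, 0, 0, 0, 0], [255, 1.5, 0, 0, 0, 0, 0]],
])

```text
time: 27.3
ee_pos: [595.8, 27.7, 10.2]
tcp_rot: [0.743, 0.67, -0.0, 0.0]
contact_force: [-0.1, -0.0, -0.1]
finger_gap: 0.006
finger_force: 0.0
```

Call:
drive_tool([
  [[255, 0.5, 0, 0, 0, 0, 0], [255, 1, 0, 0, 0, 0, 0], [255, 1.5, 0, 0, 0, 0, 0]],
])

```text
time: 27.68
ee_pos: [595.9, 29.3, 10.2]
tcp_rot: [0.742, 0.67, -0.0, 0.0]
contact_force: [-0.4, -0.8, -0.5]
finger_gap: 0.004
finger_force: 0.0
```

Contact was lost: z rose to 10.2. I press again where I am.

Call:
drive_tool([
  [[255, 0, 0, 0.3, 0, 0, 0], [255, 0, 0, 0.6, 0, 0, 0], [255, 0, 0, 0.6, 0, 0, 0]],
])

```text
time: 28.05
ee_pos: [595.9, 29.3, 9.7]
tcp_rot: [0.742, 0.67, -0.0, 0.0]
contact_force: [-1.0, 0.3, 2.5]
finger_gap: 0.007
finger_force: 1.1
```

Call:
drive_tool([
  [[255, 0, 0, 0.2, 0, 0, 0], [255, 0, 0, 0.3, 0, 0, 0], [255, 0, 0, 0.3, 0, 0, 0]],
])

```text
time: 28.42
ee_pos: [595.9, 29.3, 9.7]
tcp_rot: [0.742, 0.67, -0.0, 0.0]
contact_force: [-2.9, -0.3, 4.5]
finger_gap: 0.004
finger_force: 2.7
```

```bash
python3 f.py
python3 - <<'E'
from h import *
d=bot.get_image("scene");a=d["color"][165:240,220:320,::-1]
cv2.imwrite("pics/c7.png",(255*(cv2.resize(a,(800,600),interpolation=cv2.INTER_CUBIC)/255.)**.6).astype(np.uint8))
E
```

```text
[595.9  29.3   9.7] [-2.9 -0.3  4.5]
end -y top [567.3  89.5] -0.1037 0.38 21
end +y [610.4 148.7] -0.1023 0.41 36
back -x top [664.6   3.4] 1.4607 0.86 22
end +y [610.5 148.2] -0.1057 0.33 25
```

View pics/c7.png

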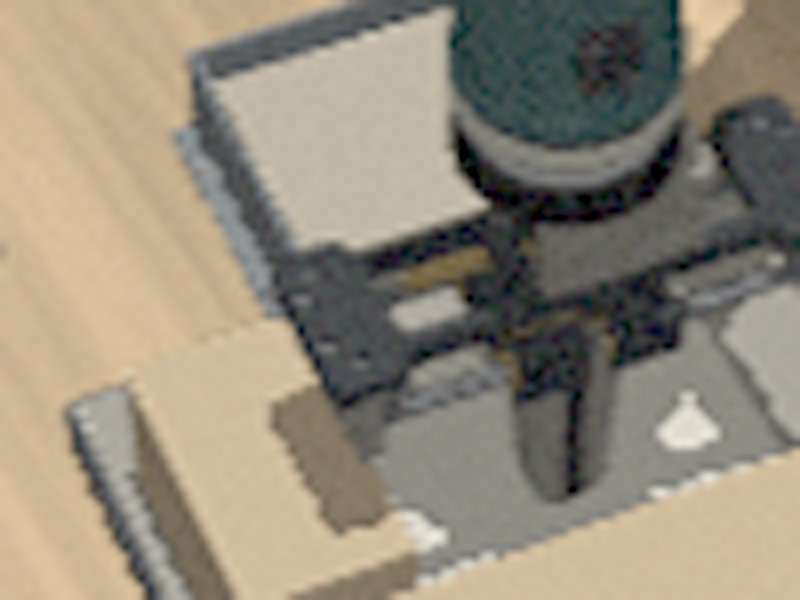

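The view shows the fingertip at (570,495), the board's trailing edge from about (395,410) to (500,378), and its near edge from about (705,325) to (790,445). I cast those to see where the board stopped.

Run:
```python
from h import *
d=bot.get_image("scene")
P=np.array([(400,408),(500,378),(705,325),(790,445)])/8+[220,165]
u=np.array([.102,.9948]);v=np.array([.9948,-.102])
w=cast(d,P-.0,39)[:,:2]; print(np.round(w,1).tolist(),"u",np.round(w@u,1),"v",np.round(w@v,1))
print("want trail u 36.4, near v 511.2")
```

```text
[[630.5, -25.7], [592.3, -19.6], [514.7, -3.3], [517.9, 59.2]] u [ 38.8  41.   49.2 111.7] v [629.8 591.2 512.4 509.2]
want trail u 36.4, near v 511.2
```

The near side sits right and the trailing edge is about where it should be. I feel for the end brick with small steps.

Call:
drive_tool([
  [[255, 0.5, 0, 0, 0, 0, 0], [255, 1, 0, 0, 0, 0, 0], [255, 1.5, 0, 0, 0, 0, 0]],
])

```text
time: 29.0
ee_pos: [595.9, 29.3, 9.7]
tcp_rot: [0.743, 0.67, -0.001, 0.001]
contact_force: [-2.5, -2.5, 6.5]
finger_gap: 0.003
finger_force: 3.3
```

Call:
drive_tool([
  [[255, 0.5, 0, 0, 0, 0, 0], [255, 1, 0, 0, 0, 0, 0], [255, 1.5, 0, 0, 0, 0, 0]],
])

```text
time: 29.38
ee_pos: [596.5, 31.0, 9.7]
tcp_rot: [0.743, 0.67, -0.0, 0.001]
contact_force: [-1.4, -2.2, 4.4]
finger_gap: 0.009
finger_force: 2.6
```

Call:
drive_tool([
  [[255, 0.5, 0, 0, 0, 0, 0], [255, 1, 0, 0, 0, 0, 0], [255, 1.5, 0, 0, 0, 0, 0]],
])

```text
time: 29.75
ee_pos: [596.7, 32.5, 9.7]
tcp_rot: [0.743, 0.67, -0.0, 0.001]
contact_force: [-0.9, -2.3, 5.5]
finger_gap: 0.007
finger_force: 2.6
```

Call:
drive_tool([
  [[255, 0.5, 0, 0, 0, 0, 0], [255, 1, 0, 0, 0, 0, 0], [255, 1.5, 0, 0, 0, 0, 0]],
])

```text
time: 30.12
ee_pos: [596.8, 34.0, 9.7]
tcp_rot: [0.743, 0.67, -0.0, 0.001]
contact_force: [-1.8, -1.7, 5.0]
finger_gap: 0.007
finger_force: 2.6
```

Call:
drive_tool([
  [[255, 0.5, 0, 0, 0, 0, 0], [255, 1, 0, 0, 0, 0, 0], [255, 1.5, 0, 0, 0, 0, 0]],
])

```text
time: 30.5
ee_pos: [597.0, 35.5, 9.7]
tcp_rot: [0.743, 0.67, -0.0, 0.001]
contact_force: [-2.2, -2.4, 5.7]
finger_gap: 0.008
finger_force: 2.6
```

Call:
drive_tool([
  [[255, 0.5, 0, 0, 0, 0, 0], [255, 1, 0, 0, 0, 0, 0], [255, 1.5, 0, 0, 0, 0, 0]],
])

```text
time: 30.88
ee_pos: [597.2, 37.0, 9.7]
tcp_rot: [0.743, 0.67, -0.0, 0.001]
contact_force: [-1.3, -1.8, 4.4]
finger_gap: 0.005
finger_force: 2.6
```

```bash
python3 f.py
```

```text
[597.2  37.    9.7] [-1.3 -1.8  4.4]
end -y top [567.3  89.8] -0.0949 0.35 24
end +y [610.4 148.7] -0.1028 0.43 37
back -x top [662.8   3.9] 1.5453 1.46 24
end +y [610.5 148.3] -0.1051 0.54 26
```

Call:
drive_tool([
  [[255, 0.5, 0, 0, 0, 0, 0], [255, 1, 0, 0, 0, 0, 0], [255, 1.5, 0, 0, 0, 0, 0]],
])

```text
time: 31.35
ee_pos: [597.3, 38.5, 9.7]
tcp_rot: [0.743, 0.67, -0.0, 0.001]
contact_force: [-0.9, -2.4, 5.6]
finger_gap: 0.005
finger_force: 2.6
```

Call:
drive_tool([
  [[255, 0.5, 0, 0, 0, 0, 0], [255, 1, 0, 0, 0, 0, 0], [255, 1.5, 0, 0, 0, 0, 0]],
])

```text
time: 31.72
ee_pos: [597.4, 40.0, 9.7]
tcp_rot: [0.743, 0.67, -0.0, 0.001]
contact_force: [-2.3, -1.9, 5.3]
finger_gap: 0.006
finger_force: 2.6
```

Call:
drive_tool([
  [[255, 0.5, 0, 0, 0, 0, 0], [255, 1, 0, 0, 0, 0, 0], [255, 1.5, 0, 0, 0, 0, 0]],
])

```text
time: 32.1
ee_pos: [597.6, 41.5, 9.7]
tcp_rot: [0.743, 0.67, -0.0, 0.001]
contact_force: [-0.8, -2.3, 5.7]
finger_gap: 0.002
finger_force: 2.6
```

```bash
python3 f.py
```

```text
[597.6  41.5   9.7] [-0.8 -2.3  5.7]
end -y top [567.3  89.7] -0.0998 0.38 27
end +y [610.4 148.7] -0.1024 0.40 36
back -x top [662.7   4. ] 1.5566 1.44 21
end +y [610.5 148.2] -0.1088 0.46 24
```

It's unclear whether the board or only the finger is sliding. I lift off and clear the view to measure.

Call:
drive_tool([
  [[255, 0, 0, -15, 0, 0, 0], [255, 0, 0, -70, 0, 0, 0], [255, -60, 0, -80, 0, 0, 0], [255, -120, 0, -80, 0, 0, 0], [255, -180, 0, -80, 0, 0, 0]],
])

```text
time: 32.83
ee_pos: [579.1, -137.9, 90.5]
tcp_rot: [0.742, 0.67, 0.001, 0.001]
contact_force: [0.8, -0.9, -0.2]
finger_gap: 0.004
finger_force: 0.0
```

Call:
drive_tool([
  [[255, -60, 0, 0, 0, 0, 0], [255, -120, 0, 0, 0, 0, 0], [255, -120, 0, 0, 0, 0, 0]],
])

```text
time: 33.2
ee_pos: [564.9, -262.8, 89.4]
tcp_rot: [0.746, 0.666, -0.001, 0.001]
contact_force: [-0.6, 0.4, 0.1]
finger_gap: 0.006
finger_force: 0.0
```

```bash
python3 f.py; python3 m.py 592.6 31.1
python3 - <<'E'
from h import *
o=[]
for n,(x0,y0) in(("scene",(215,165)),("top",(195,125))):
    d=bot.get_image(n);a=d["color"][y0:y0+130,x0:x0+130,::-1];o.append(cv2.resize(a,(400,400),interpolation=cv2.INTER_CUBIC))
A=np.hstack(o);cv2.imwrite("pics/c8.png",(255*(A/255.)**.6).astype(np.uint8))
E
```

```text
[ 564.9 -262.8   89.4] [-0.6  0.4  0.1]
end -y top [567.3  89.1] -0.1157 0.40 27
end +y [610.4 148.7] -0.1023 0.43 36
back -x top [665.2   3.5] 1.4830 0.33 36
end +y [610.5 148.3] -0.1042 0.43 33
[ 566.6 -255.8   89.7] [-0.4  1.4 -0.6]
t lead [597.7  80.1] u 49.3 v 0.0 ang -0.098 rms 0.42 n 27
t trail [586.4 -28.9] u -60.3 v -0.0 ang -0.104 rms 0.48 n 30
t far [665.8  23.6] u -0.0 v 73.6 ang 1.475 rms 0.17 n 31
t near [518.1  38.7] u -0.0 v -74.9 ang 1.464 rms 0.49 n 40
s lead [598.3  87.8] u 57.0 v -0.2 ang -0.021 rms 1.25 n 23
s trail [586.3 -30.5] u -62.0 v 0.0 ang -0.102 rms 0.38 n 38
s far [660.3  24.1] u -0.0 v 68.1 ang 1.475 rms 0.30 n 25
s near [519.6  38.6] u 0.0 v -73.3 ang 1.478 rms 0.52 n 28
to end face 0.0, to back face -0.1
```

View pics/c8.png

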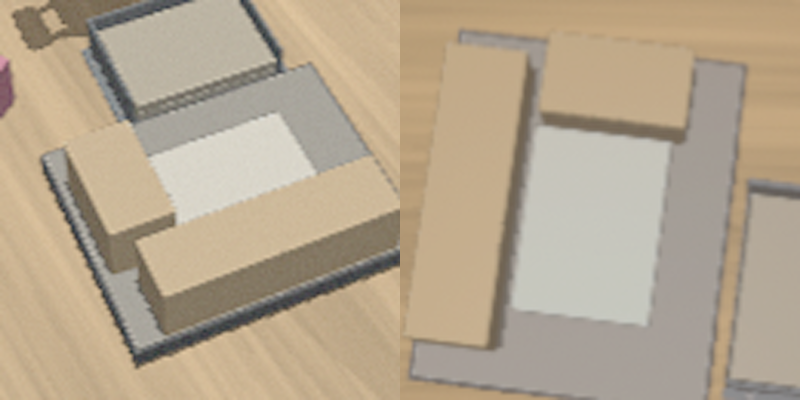

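The top view shows the board (590,225) square and lying along the back brick, with a 5–6 mm strip left before the end brick. No brick has shifted. The finger had slipped, so I press at the board's centre with about 8 N and slide it the rest.

Call:
drive_tool([
  [[255, 60, -1, 0, 0, 0, 0], [255, 120, -2, 0, 0, 0, 0], [255, 180, -3, 0, 0, 0, 0], [255, 240, -4, 0, 0, 0, 0], [255, 284, -4, 0, 0, 0, 0]],
])

```text
time: 34.12
ee_pos: [591.3, 32.1, 89.8]
tcp_rot: [0.741, 0.672, 0.001, -0.0]
contact_force: [-0.3, 0.4, 0.1]
finger_gap: 0.008
finger_force: 0.0
```

Call:
drive_tool([
  [[255, 0, 0, 40, 0, 0, 0], [255, 0, 0, 70, 0, 0, 0], [255, 0, 0, 76, 0, 0, 0], [255, 0, 0, 76, 0, 0, 0], [255, 0, 0, 76, 0, 0, 0]],
])

```text
time: 34.75
ee_pos: [592.7, 27.5, 14.7]
tcp_rot: [0.742, 0.67, 0.001, 0.001]
contact_force: [0.2, -0.7, 0.2]
finger_gap: 0.004
finger_force: 0.0
```

Call:
drive_tool([
  [[255, 0, 0, 1.5, 0, 0, 0], [255, 0, 0, 3, 0, 0, 0], [255, 0, 0, 3, 0, 0, 0], [255, 0, 0, 3, 0, 0, 0]],
])

```text
time: 35.25
ee_pos: [591.7, 27.2, 10.3]
tcp_rot: [0.742, 0.67, 0.0, 0.0]
contact_force: [0.5, 0.2, 0.1]
finger_gap: 0.006
finger_force: 0.0
```

Call:
drive_tool([
  [[255, 0, 0, 0.4, 0, 0, 0], [255, 0, 0, 0.4, 0, 0, 0]],
])

```text
time: 35.5
ee_pos: [591.7, 27.2, 9.8]
tcp_rot: [0.742, 0.67, -0.0, -0.0]
contact_force: [0.1, -0.0, 0.0]
finger_gap: 0.005
finger_force: 0.0
```

Call:
drive_tool([
  [[255, 0, 0, 0.5, 0, 0, 0], [255, 0, 0, 0.5, 0, 0, 0]],
])

```text
time: 35.75
ee_pos: [591.7, 27.2, 9.7]
tcp_rot: [0.742, 0.67, -0.0, 0.0]
contact_force: [-1.9, 0.5, 4.5]
finger_gap: 0.008
finger_force: 2.2
```

Call:
drive_tool([
  [[255, 0, 0, 0.3, 0, 0, 0], [255, 0, 0, 0.3, 0, 0, 0], [255, 0, 0, 0.3, 0, 0, 0]],
])

```text
time: 36.12
ee_pos: [591.7, 27.2, 9.7]
tcp_rot: [0.742, 0.67, -0.0, 0.0]
contact_force: [-2.4, -0.2, 7.8]
finger_gap: 0.006
finger_force: 3.5
```

Call:
drive_tool([
  [[255, 0.5, -0.2, 0, 0, 0, 0], [255, 1, -0.2, 0, 0, 0, 0], [255, 1.5, -0.2, 0, 0, 0, 0], [255, 2, -0.2, 0, 0, 0, 0]],
])

```text
time: 36.62
ee_pos: [591.8, 27.6, 9.7]
tcp_rot: [0.743, 0.67, -0.001, 0.001]
contact_force: [-2.8, -2.7, 7.8]
finger_gap: 0.005
finger_force: 3.8
```

Call:
drive_tool([
  [[255, 0.5, 0, 0, 0, 0, 0], [255, 1, 0, 0, 0, 0, 0], [255, 1.5, 0, 0, 0, 0, 0], [255, 2, 0, 0, 0, 0, 0]],
])

```text
time: 37.12
ee_pos: [592.1, 29.5, 9.7]
tcp_rot: [0.743, 0.67, -0.001, 0.001]
contact_force: [-1.6, -3.6, 7.6]
finger_gap: 0.006
finger_force: 3.7
```

Call:
drive_tool([
  [[255, 0.5, 0, 0, 0, 0, 0], [255, 1, 0, 0, 0, 0, 0], [255, 1.5, 0, 0, 0, 0, 0], [255, 2, 0, 0, 0, 0, 0]],
])

```text
time: 37.62
ee_pos: [592.3, 31.6, 9.7]
tcp_rot: [0.743, 0.67, -0.001, 0.001]
contact_force: [-2.5, -2.6, 7.4]
finger_gap: 0.006
finger_force: 3.6
```

Call:
drive_tool([
  [[255, 0.5, 0, 0, 0, 0, 0], [255, 1, 0, 0, 0, 0, 0], [255, 1.5, 0, 0, 0, 0, 0], [255, 2, 0, 0, 0, 0, 0]],
])

```text
time: 38.12
ee_pos: [592.5, 33.6, 9.7]
tcp_rot: [0.743, 0.67, -0.001, 0.001]
contact_force: [-2.0, -2.9, 6.9]
finger_gap: 0.008
finger_force: 3.6
```

```bash
python3 f.py; python3 m.py 592 26|grep -E "trail|near|lead"
```

```text
[592.5  33.6   9.7] [-2.  -2.9  6.9]
end -y top [567.3  89.7] -0.1018 0.41 27
end +y [610.4 148.7] -0.1021 0.41 36
back -x top [665.4   3.5] 1.4847 0.28 32
end +y [610.5 148.6] -0.1014 0.60 25
t lead [598.1  86.4] u 60.7 v -0.0 ang -0.095 rms 1.13 n 25
t trail [585.7 -35.2] u -61.5 v -0.0 ang -0.109 rms 0.55 n 21
t near [515.3  33.5] u -0.4 v -77.1 ang 1.645 rms 2.77 n 26
s lead [597.3  78.8] u 53.1 v -0.1 ang -0.163 rms 2.55 n 29
s trail [586.4 -29.5] u -55.8 v 0.1 ang -0.026 rms 3.74 n 31
s near [510.6  34.3] u -0.0 v -81.8 ang 1.474 rms 0.27 n 29
```

Call:
drive_tool([
  [[255, 0, 0, -15, 0, 0, 0], [255, 0, 0, -70, 0, 0, 0], [255, -60, 0, -80, 0, 0, 0], [255, -120, 0, -80, 0, 0, 0], [255, -180, 0, -80, 0, 0, 0]],
])

```text
time: 38.95
ee_pos: [574.2, -145.4, 90.2]
tcp_rot: [0.742, 0.67, 0.001, 0.001]
contact_force: [0.7, -0.2, -0.3]
finger_gap: 0.007
finger_force: 0.0
```

Call:
drive_tool([
  [[255, -60, 0, 0, 0, 0, 0], [255, -120, 0, 0, 0, 0, 0], [255, -120, 0, 0, 0, 0, 0]],
])

```text
time: 39.33
ee_pos: [559.9, -270.2, 89.2]
tcp_rot: [0.746, 0.666, -0.001, 0.001]
contact_force: [-0.2, 0.3, 0.4]
finger_gap: 0.006
finger_force: 0.0
```

```bash
python3 f.py; python3 m.py 592.6 31.1
python3 - <<'E'
from h import *
t=bot.get_image("top")
u=np.array([.102,.9948]);v=np.array([.9948,-.102])
# brightness profile along u through board/brick gap at a few v, z=39 coordinates
g=t["color"].mean(2).astype(np.float32)
U=np.arange(125,160,1.)
for V in(530,560,590,620):
    P=V*v+U[:,None]*u; px=proj(t,np.c_[P,np.full(len(U),39)]).astype(np.float32)[None]
    print(V,cv2.remap(g,px[...,0],px[...,1],cv2.INTER_LINEAR)[0].round().astype(int))
E
```

```text
[ 559.9 -270.2   89.2] [-0.2  0.3  0.4]
end -y top [567.3  89. ] -0.1168 0.40 26
end +y [610.4 148.7] -0.1019 0.43 37
back -x top [665.4   3.5] 1.4843 0.26 34
end +y [610.5 148.3] -0.1048 0.44 32
[ 561.6 -263.2   89.4] [-0.   0.5 -0.6]
t lead [598.2  85.6] u 54.8 v -0.0 ang -0.106 rms 0.44 n 35
t trail [587.1 -22.1] u -53.5 v 0.0 ang -0.103 rms 0.38 n 33
t far [665.8  23.6] u -0.0 v 73.6 ang 1.475 rms 0.17 n 29
t near [518.1  38.7] u -0.0 v -74.9 ang 1.463 rms 0.48 n 40
s lead [598.4  88.1] u 57.3 v -0.1 ang -0.070 rms 1.70 n 25
s trail [586.9 -24.8] u -56.2 v 0.0 ang -0.095 rms 0.42 n 33
s far [660.4  24.1] u -0.0 v 68.1 ang 1.473 rms 0.28 n 26
s near [520.5  38.5] u -0.0 v -72.5 ang 1.453 rms 0.47 n 30
to end face 0.0, to back face -0.1
530 [163 163 163 163 163 163 163 163 163 163 164 164 164 163 163 163 163 161
 160 145 130 111  88  65  60  56  57  63  69  87 104 116 124 132 132]
560 [163 163 162 163 163 163 163 163 163 163 163 163 162 162 162 162 161 160
 148 134 117  96  74  65  59  55  56  57  67  78  90 104 117 123 128]
590 [162 162 162 162 163 163 163 162 162 162 163 163 163 163 163 162 162 158
 152 144 125 106  88  73  60  59  58  67  80  93 105 117 124 128 131]
620 [161 162 162 162 162 162 162 162 162 162 162 162 162 162 162 162 162 160
 157 143 127 108  86  64  60  56  57  63  70  86 103 115 122 130 130]
```

The board moved about 6 mm: yaw -0.104 against the brick's -0.103, gap estimated 0.5 ± 1.3 mm, bricks unmoved. I make one more short, self-limiting nudge to be sure it is snug.

Call:
drive_tool([
  [[255, 60, 0, 0, 0, 0, 0], [255, 120, 0, 0, 0, 0, 0], [255, 180, 0, 0, 0, 0, 0], [255, 240, 0, 0, 0, 0, 0], [255, 296, 0, 0, 0, 0, 0]],
])

```text
time: 40.2
ee_pos: [591.6, 35.4, 89.5]
tcp_rot: [0.741, 0.671, 0.0, 0.0]
contact_force: [0.9, 0.1, -0.7]
finger_gap: 0.005
finger_force: 0.0
```

Call:
drive_tool([
  [[255, 0, 0, 40, 0, 0, 0], [255, 0, 0, 70, 0, 0, 0], [255, 0, 0, 77, 0, 0, 0], [255, 0, 0, 78, 0, 0, 0], [255, 0, 0, 78, 0, 0, 0]],
])

```text
time: 40.83
ee_pos: [592.8, 31.6, 12.3]
tcp_rot: [0.742, 0.67, 0.001, 0.001]
contact_force: [-1.0, -0.2, -0.0]
finger_gap: 0.004
finger_force: 0.0
```

Call:
drive_tool([
  [[255, 0, 0, 0.6, 0, 0, 0], [255, 0, 0, 1.2, 0, 0, 0], [255, 0, 0, 1.2, 0, 0, 0], [255, 0, 0, 1.2, 0, 0, 0]],
])

```text
time: 41.32
ee_pos: [591.9, 31.1, 9.9]
tcp_rot: [0.742, 0.67, 0.0, 0.0]
contact_force: [0.2, -0.5, -0.3]
finger_gap: 0.005
finger_force: 0.0
```

Call:
drive_tool([
  [[255, 0, 0, 0.4, 0, 0, 0], [255, 0, 0, 0.8, 0, 0, 0], [255, 0, 0, 0.8, 0, 0, 0]],
])

```text
time: 41.7
ee_pos: [591.9, 31.1, 9.7]
tcp_rot: [0.742, 0.67, -0.0, 0.0]
contact_force: [-2.0, -0.4, 5.7]
finger_gap: 0.008
finger_force: 3.0
```

Call:
drive_tool([
  [[255, 0.5, 0, 0, 0, 0, 0], [255, 1, 0, 0, 0, 0, 0], [255, 1.5, 0, 0, 0, 0, 0], [255, 2, 0, 0, 0, 0, 0]],
])

```text
time: 42.2
ee_pos: [592.1, 31.7, 9.7]
tcp_rot: [0.743, 0.67, -0.001, 0.001]
contact_force: [-2.0, -2.7, 6.4]
finger_gap: 0.007
finger_force: 3.4
```

Call:
drive_tool([
  [[255, 0.5, 0, 0, 0, 0, 0], [255, 1, 0, 0, 0, 0, 0], [255, 1.5, 0, 0, 0, 0, 0]],
])

```text
time: 42.58
ee_pos: [592.6, 33.2, 9.7]
tcp_rot: [0.743, 0.67, -0.001, 0.001]
contact_force: [-1.3, -2.8, 5.9]
finger_gap: 0.005
finger_force: 2.8
```

Call:
drive_tool([
  [[255, 0, 0, -15, 0, 0, 0], [255, 0, 0, -70, 0, 0, 0], [255, -60, 0, -80, 0, 0, 0], [255, -120, 0, -80, 0, 0, 0], [255, -180, 0, -80, 0, 0, 0]],
])

```text
time: 43.2
ee_pos: [574.1, -145.8, 90.4]
tcp_rot: [0.742, 0.67, 0.001, 0.001]
contact_force: [0.6, 0.9, 0.3]
finger_gap: 0.003
finger_force: 0.0
```

Call:
drive_tool([
  [[255, -60, 0, 0, 0, 0, 0], [255, -120, 0, 0, 0, 0, 0], [255, -120, 0, 0, 0, 0, 0]],
])

```text
time: 43.58
ee_pos: [559.9, -270.6, 89.3]
tcp_rot: [0.746, 0.666, -0.001, 0.001]
contact_force: [-0.1, 0.4, -0.6]
finger_gap: 0.006
finger_force: 0.0
```

```bash
python3 f.py; python3 m.py 592.6 31.1
```

```text
[ 559.9 -270.6   89.3] [-0.1  0.4 -0.6]
end -y top [567.3  89.1] -0.1127 0.37 26
end +y [610.4 148.7] -0.1021 0.39 35
back -x top [665.4   3.5] 1.4843 0.29 34
end +y [610.5 148.3] -0.1040 0.44 33
[ 561.6 -263.7   89.5] [-0.   1.  -0.8]
t lead [598.2  85.7] u 54.9 v -0.0 ang -0.107 rms 0.52 n 31
t trail [587.3 -21.2] u -52.6 v 0.0 ang -0.108 rms 0.45 n 38
t far [665.8  23.6] u -0.0 v 73.6 ang 1.475 rms 0.17 n 29
t near [518.3  38.7] u -0.0 v -74.7 ang 1.466 rms 0.47 n 39
s lead [598.6  88.9] u 58.1 v 0.1 ang -0.139 rms 1.38 n 23
s trail [587.  -23.5] u -54.9 v 0.0 ang -0.108 rms 0.57 n 35
s far [660.3  24.2] u -0.0 v 68.0 ang 1.469 rms 0.26 n 25
s near [519.9  38.6] u 0.0 v -73.0 ang 1.470 rms 0.48 n 28
to end face 0.0, to back face -0.1
```

The trailing edge advanced only about 1.1 mm while the finger moved 2.1 mm, so the board stopped against the end brick. The bricks are unmoved and the board is square, so I hand it in.

```bash
python3 -c "
from rig import bot
print(bot.finish_job())"
```

```text
the job is handed in; nothing more can be done
None
```

I handed the job in at about 44 s: the top board lies flat on the hearth, square in the corner and measured snug to within about 1.5 mm of both firebricks. No brick shift showed in either camera, pressing readings stayed under 10 N, I didn't re-measure the lower boards, and no verdict came back.

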